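# Check the locating corners with a square and tag them

### The job

Check the three striped locating corners on the bench one after another, blue first, then yellow, then red: press the square into the inside corner so that both its legs sit flush against both bars without a gap, and hold it there for about a second. When all are checked, set the square flat on its green mat with its knob over the middle, then clip every snap-hook tag that is laid out (one to three) onto the upright bar of the steel eye on the corner of its colour, pushing until the gate snaps shut behind the bar, and let it lie. Do not push the other things on the bench about.

Things in the scene. Friction and masses are not known exactly. Their poses are not given: they have to be found in the camera images.
- frame_blue: Fixed aluminium locating corner with blue stripes. Two bars, 15 mm thick, 30 mm high, meet at an inside right angle. Origin: inside corner on the bench. One bar runs 130 mm along +x (smooth inner face y=0), the other 105 mm along +y (inner face x=0); z up. The +x,+y quadrant is the inside; +x points roughly to world -x (to the robot).
- eye_blue (a point): Upright eye bar of the blue corner, 10 mm thick, at (115, 45) mm in its frame; this point is 20 mm up. From its top a rod (underside 41 mm up) runs along y to the x bar, top 51 mm, gap 40 mm. Clip the tag lying low, under the rod: its +x along frame -x, pushed along frame -x so that the upright comes between its prongs.
- tag_blue: Loose flat snap-hook tag, 140 g; may be absent. Origin under the middle of its blue grip rib (44 mm in x, 14 in y, 34 high). Steel hook ahead in +x, 14 high, 56 wide: crown to x=34 mm, prongs (inner faces y=+-18) to x=94. A sprung gate shuts the mouth at x=86 and swings inwards; a bar pushed in clears it at about x=48 (push on to x=42), then it snaps shut.
- gate_blue (a joint): Angle of the gate of the blue tag: 0 shut, up to 1.35 rad open inwards; sprung shut (pushing it open takes 2 to 6 N).
- frame_yellow: Fixed aluminium locating corner with yellow stripes. Two bars, 15 mm thick, 30 mm high, meet at an inside right angle. Origin: inside corner on the bench. One bar runs 130 mm along +x (smooth inner face y=0), the other 105 mm along +y (inner face x=0); z up. The +x,+y quadrant is the inside; +x points roughly to world -x (to the robot).
- eye_yellow (a point): Upright eye bar of the yellow corner, 10 mm thick, at (115, 45) mm in its frame; this point is 20 mm up. From its top a rod (underside 41 mm up) runs along y to the x bar, top 51 mm, gap 40 mm. Clip the tag lying low, under the rod: its +x along frame -x, pushed along frame -x so that the upright comes between its prongs.
- tag_yellow: Loose flat snap-hook tag, 140 g; may be absent. Origin under the middle of its yellow grip rib (44 mm in x, 14 in y, 34 high). Steel hook ahead in +x, 14 high, 56 wide: crown to x=34 mm, prongs (inner faces y=+-18) to x=94. A sprung gate shuts the mouth at x=86 and swings inwards; a bar pushed in clears it at about x=48 (push on to x=42), then it snaps shut.
- gate_yellow (a joint): Angle of the gate of the yellow tag: 0 shut, up to 1.35 rad open inwards; sprung shut (pushing it open takes 2 to 6 N).
- frame_red: Fixed aluminium locating corner with red stripes. Two bars, 15 mm thick, 30 mm high, meet at an inside right angle. Origin: inside corner on the bench. One bar runs 130 mm along +x (smooth inner face y=0), the other 105 mm along +y (inner face x=0); z up. The +x,+y quadrant is the inside; +x points roughly to world -x (to the robot).
- eye_red (a point): Upright eye bar of the red corner, 10 mm thick, at (115, 45) mm in its frame; this point is 20 mm up. From its top a rod (underside 41 mm up) runs along y to the x bar, top 51 mm, gap 40 mm. Clip the tag lying low, under the rod: its +x along frame -x, pushed along frame -x so that the upright comes between its prongs.
- tag_red: Loose flat snap-hook tag, 140 g; may be absent. Origin under the middle of its red grip rib (44 mm in x, 14 in y, 34 high). Steel hook ahead in +x, 14 high, 56 wide: crown to x=34 mm, prongs (inner faces y=+-18) to x=94. A sprung gate shuts the mouth at x=86 and swings inwards; a bar pushed in clears it at about x=48 (push on to x=42), then it snaps shut.
- gate_red (a joint): Angle of the gate of the red tag: 0 shut, up to 1.35 rad open inwards; sprung shut (pushing it open takes 2 to 6 N).
- square: Loose dark L-square, 0.3 kg, lying flat. Origin: outer corner, underside. Legs 85 mm along +x (outer edge y=0) and 80 mm along +y (outer edge x=0), 18 wide, 14 thick. Orange round upright knob, 16 mm across, top 64 mm up, axis at (42, 40) mm: grip here; it can swivel in the grip. Outer edges go on the inner faces of a corner, +x along frame +x.
- sq_knob (a point): Point on the knob's axis, 45 mm above the underside of the square.
- sq_end_x (a point): Outer edge of the 85 mm leg at its far end, half-way up.
- sq_end_y (a point): Outer edge of the 80 mm leg at its far end, half-way up.
- mat: Fixed green mat for the square, 130 x 120 x 3 mm; origin at the centre of its underside.
- mug: White mug, 80 mm across, 90 mm high. A bystander; leave it. Origin at the centre of its underside.
- solvent: White bottle, 60 mm across, 140 mm high. A bystander; leave it. Origin at the centre of its underside.
- sheets: Stack of steel sheets, 100 x 140 x 20 mm. A bystander; leave it. Origin at the centre of its underside.
- tape: Green tape roll, 90 mm across, 25 mm high. A bystander; leave it. Origin at the centre of its underside.
- driver: Screwdriver lying on the bench. A bystander; leave it. Origin at the centre of its underside.
- bin: Black bin, 120 x 90 x 45 mm. A bystander; leave it. Origin at the centre of its underside.
- weight: Brass weight, 56 mm across, 60 mm high. A bystander; leave it. Origin at the centre of its underside.

How it is judged (in metres and radians):
On the way, in this order (a step that is already met when the one before it is completed fails the run):
1. the square is pressed flush into the blue corner (gaps under 2.5 mm, over 1 N on both bars) (x of square in the frame of frame_blue between -0.003 and 0.0025 m and y of square in the frame of frame_blue between -0.003 and 0.0025 m and y of sq_end_x in the frame of frame_blue below 0.0025 m and x of sq_end_y in the frame of frame_blue below 0.0025 m and z of square in the frame of frame_blue below 0.015 m and contact force between square and frame_blue_c0 above 1 N and contact force between square and frame_blue_c1 above 1 N), for 0.5 s.
2. the square is pressed flush into the yellow corner (gaps under 2.5 mm, over 1 N on both bars) (x of square in the frame of frame_yellow between -0.003 and 0.0025 m and y of square in the frame of frame_yellow between -0.003 and 0.0025 m and y of sq_end_x in the frame of frame_yellow below 0.0025 m and x of sq_end_y in the frame of frame_yellow below 0.0025 m and z of square in the frame of frame_yellow below 0.015 m and contact force between square and frame_yellow_c0 above 1 N and contact force between square and frame_yellow_c1 above 1 N), for 0.5 s.
3. the square is pressed flush into the red corner (gaps under 2.5 mm, over 1 N on both bars) (x of square in the frame of frame_red between -0.003 and 0.0025 m and y of square in the frame of frame_red between -0.003 and 0.0025 m and y of sq_end_x in the frame of frame_red below 0.0025 m and x of sq_end_y in the frame of frame_red below 0.0025 m and z of square in the frame of frame_red below 0.015 m and contact force between square and frame_red_c0 above 1 N and contact force between square and frame_red_c1 above 1 N), for 0.5 s.
4. the square lies released on its mat, with no tag clipped yet (horizontal distance between sq_knob and mat below 0.035 m and angle between square's own z axis and vertical below 0.1 rad and height (world z) of square below 0.012 m and contact force between square and the fingers below 0.1 N and horizontal distance between tag_blue and eye_blue above 0.095 m and horizontal distance between tag_yellow and eye_yellow above 0.095 m and horizontal distance between tag_red and eye_red above 0.095 m), for 0.2 s.
5. each tag that is there is clipped on the eye of its colour, gate shut (x of eye_blue in the frame of tag_blue between 0.034 and 0.083 m and y of eye_blue in the frame of tag_blue between -0.018 and 0.018 m and z of eye_blue in the frame of tag_blue between -0.005 and 0.035 m and x of eye_yellow in the frame of tag_yellow between 0.034 and 0.083 m and y of eye_yellow in the frame of tag_yellow between -0.018 and 0.018 m and z of eye_yellow in the frame of tag_yellow between -0.005 and 0.035 m and x of eye_red in the frame of tag_red between 0.034 and 0.083 m and y of eye_red in the frame of tag_red between -0.018 and 0.018 m and z of eye_red in the frame of tag_red between -0.005 and 0.035 m and value of joint each of gate_blue, gate_yellow, gate_red below 0.15 rad), for 0.2 s.
At the end, for the whole second after the job is handed in: Every tag that is there has the eye bar of the corner of its colour in its pocket and its gate shut (under 0.15 rad), the tags lie flat (within 0.25 rad) and still, and the square lies flat on its mat, released, its knob within 35 mm of the mat's centre (all of step 5 and horizontal distance between sq_knob and mat below 0.035 m and angle between square's own z axis and vertical below 0.1 rad and height (world z) of square below 0.012 m and contact force between square and the fingers below 0.1 N and angle between each of tag_blue, tag_yellow, tag_red's own z axis and vertical below 0.25 rad and linear speed of each of tag_blue, tag_yellow, tag_red below 0.03 m/s); the robot touches nothing.
It fails at once if a bystander is pushed more than 40 mm (distance of any of mug, solvent, sheets, tape, driver, bin, weight from where it was at the start of the episode above 0.04 m).
Of tag_blue, tag_yellow, tag_red only 1 to 3 are there at a start; the rules pass over those that are not, and their reading is None.
At some moment in a run one of square, tag_blue, tag_yellow, tag_red may be knocked a few centimetres aside while the robot is not near it.
It also fails if it takes over 210 s, if anything falls off the work surface, if the arm or the gripper's body presses on something with over 40 N, if the wrist force passes 120 N, or if a joint passes its speed limit or range.

### The arm

A 6-joint arm with a two-finger parallel gripper is mounted at the origin on the work surface. World frame = base frame: x ahead of the robot, y to its left, z up, the work surface at z = 0. Lengths are in m, angles in degrees, forces in N, time in s.
With the tool pointing down it reaches from about 0.4 to 0.825 m from the base axis. Payload 7 kg.
Tool frame: the origin (TCP) lies between the finger pads; the fingertips stand 25 mm ahead of it and the grasp point (between the pads) lies 6 mm ahead of it; z points along the fingers, y is the line along which they close (so a half turn about z gives the same grasp; the last joint's range is limited). The gripper opens to 88 mm and grips with 3 to 60 N. Pads are 19 mm wide; open, the fingers measure 130 mm over their backs; the gripper's body (78 mm by 193 mm) begins 47 mm behind the grasp point.
Start: joints at [-53.91, 20.546, 0.682, 0, -70.136, -16.507], TCP at [0.226, -0.636, 0.252] pointing down, gripper open.
Joint ranges: [-176.03, 176.03], [-82.01, 121.73], [-58.28, 71.71], [-173.87, 95.51], [-174.79, -0.11], [-173.66, 173.66]. Speed limits (degrees/s): [136.94, 136.94, 172.46, 180, 180, 180].

### API

Orientations are given as [roll, pitch, yaw] about the fixed x, y, z axes, in that order (R = Rz(yaw) Ry(pitch) Rx(roll)).
In Python, from plant import ctrl, imaging, status gives the robot as it stands (ctrl), with the cameras (imaging) and the readings (status).
- The arm moves only by the shell command python3 drive.py 'ROWS'. ROWS is a JSON list of rows, 1 to 8 of them, each of 5 numbers: dx, dy, dz in m, then a turn about the tool's z in degrees, then the finger opening in m; each row is the pose to reach, as a shift and turn from the pose commanded when the command began, along the tool's axes at that moment; what a row does not reach only later rows make up. A row lasts 1/8 s, in which the tool goes at most 0.0625 m and 10.7 degrees, less where a joint would pass 70% of its speed; a pose out of reach is approached as far as the arm can. The fingers move at their own pace and stop on an object; the grip force is fixed at half the most. Time passes only in rows, so rows that do not move let the fingers close. It prints the time, the measured TCP pose, the force, the opening and the grip force at its end.
- status.get_obs(): the state, without advancing time (a new reading comes with each control period).
- imaging.snapshot(name): name is "side" or "top"; returns a dict with "frame" (384x512x3 uint8, red, green, blue), "z_map" (384x512 float32, m along the optical axis (not along the pixel's ray), 0 where there is no reading), "fovy" (degrees; the focal length in pixels is half the picture's height over the tangent of half this angle, whatever the lens; pixels are square), "cx", "cy" (the principal point, pixels), "k1" (the pictures are not rectified: a ray, as slopes to the right and down, at radius r is drawn at 1 + k1 r^2 times it, then the intrinsics apply), "R" (3x3) and "t" (3): a world point X has camera coordinates R X + t. Camera axes: x right, y down, z forward; pixel columns grow to the right and rows downward; lengths in m; the calibration is good to about 2 mm. A picture is of the moment at which its call begins.
- ctrl.close_job(): hands the job in; it is judged then, once.
The state is a dict: "clock": time; "joint_pos": joint angles; "qvel": joint speeds; "tau": joint torques, N m; "tool_pos": TCP position; "orientation": TCP orientation; "force": force on the tool from outside, world axes, zero at the start; "moment": the same for the moment, N m; "opening": finger opening in m; "gripper_force": force on a finger pad.
Only numpy, scipy, OpenCV 4.12 (cv2) and the standard library are available. Lean on these libraries where they do the work, as an engineer would, in place of code of your own. Each camera call takes 0.05 s, during which the arm holds its last target. There are 200 camera calls.

## Working session

There is one attempt and no reset: what is moved stays moved. The work goes in short steps, Python scripts to look and compute and a shell command to move; the robot and the scene stay as the last step left them, time stands still between calls to the robot, and variables do not carry over. Pictures are saved under pics/ and viewed, at most 14 in all, crops included, and the job is handed in when it is done.

```bash
ls; mkdir -p pics; python3 - <<'E'
from plant import ctrl, imaging, status
import cv2,numpy as np
o=status.get_obs();print({k:np.round(v,3).tolist() for k,v in o.items()})
for n in("top","side"):
    s=imaging.snapshot(n);np.savez(f"{n}0.npz",**s)
    print(n,s["fovy"],s["cx"],s["cy"],s["k1"],s["R"].tolist(),s["t"])
    cv2.imwrite(f"pics/{n}0.png",cv2.resize(s["frame"][:,:,::-1],(800,600),interpolation=cv2.INTER_CUBIC))
E
```

```text
drive.py
pics
plant.py
{'clock': 0.0, 'joint_pos': [-53.909, 20.592, 0.633, -0.019, -70.135, -16.505], 'qvel': [-0.064, 0.024, -0.014, 0.121, -0.009, 0.054], 'tau': [-0.002, -58.272, 29.304, 6.997, 0.007, -0.0], 'tool_pos': [0.226, -0.636, 0.251], 'orientation': [179.905, -0.01, -160.421], 'force': [0.331, -0.839, -1.038], 'moment': [-0.066, -0.071, -0.021], 'gripper_force': 0.0, 'opening': 0.088}
top 53.43000735733989 257.6218575667595 187.11512069057727 -0.08709866822748538 [[0.01937279226501265, -0.9997059138169265, -0.014587007894709014], [-0.9895038449497064, -0.0170813358014524, -0.14349344513595494], [0.14320208011619093, 0.017213769102136116, -0.9895437587108992]] [0.03322281 0.60404517 1.30514429]
side 54.90552427031543 263.8070399109693 187.38832267647834 -0.07762975118757802 [[-0.8106109850221811, -0.5853823396901492, -0.01540608127512522], [-0.45233819251347274, 0.6426518727485758, -0.6183758808737553], [0.3718870669370119, -0.4942935229513279, -0.7857314570598222]] [0.50280462 0.29731965 0.91431279]
```

View pics/top0.png

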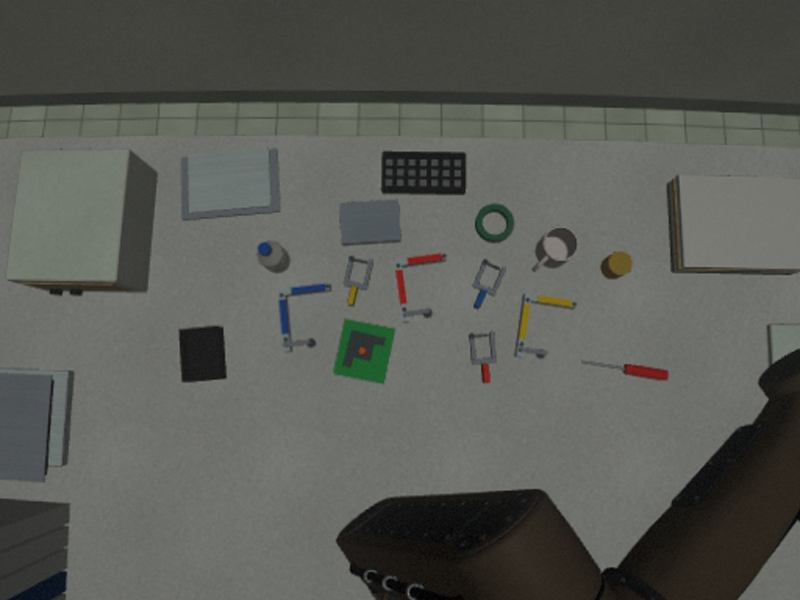

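View pics/side0.png

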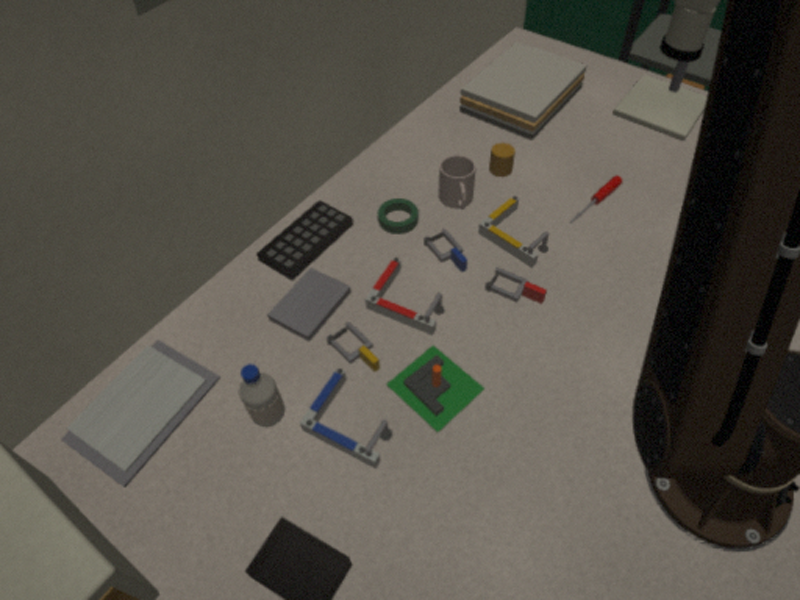

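Top view: blue corner near (283,297), red (400,265), yellow (527,297). Three tags lie at blue (485,280), yellow (357,280) and red (485,355). The square is on the mat at (362,350).

```bash
cat > cam.py <<'E'
import numpy as np,cv2
from plant import ctrl, imaging, status
def load(n): return dict(np.load(n))
def K(s):
    f=192/np.tan(np.radians(float(s["fovy"]))/2);return f,float(s["cx"]),float(s["cy"]),float(s["k1"])
def proj(s,X):
    X=np.atleast_2d(X)@s["R"].T+s["t"];f,cx,cy,k=K(s)
    p=X[:,:2]/X[:,2:];r2=(p**2).sum(1,keepdims=True)
    return p*(1+k*r2)*f+[cx,cy]
def unproj(s,uv,z):
    uv=np.atleast_2d(np.asarray(uv,float));f,cx,cy,k=K(s)
    q=(uv-[cx,cy])/f;p=q.copy()
    for _ in range(20): p=q/(1+k*(p**2).sum(1,keepdims=True))
    d=np.c_[p,np.ones(len(p))]@s["R"];c=-s["R"].T@s["t"]
    return c+d*((z-c[2])/d[:,2])[:,None]
def crop(s,x0,y0,x1,y1,k,name,polys=[]):
    im=cv2.resize(s["frame"][y0:y1,x0:x1,::-1],None,fx=k,fy=k,interpolation=cv2.INTER_CUBIC)
    im=cv2.convertScaleAbs(im,alpha=1.5)
    for P,c in polys:
        q=((proj(s,P)+.5-[x0,y0])*k).astype(np.int32)
        cv2.polylines(im,[q],False,c,1,cv2.LINE_AA)
    cv2.imwrite(name,im)
def T(pose,P):
    x,y,a=pose;P=np.asarray(P,float);c,s_=np.cos(a),np.sin(a)
    return np.c_[P[:,0]*c-P[:,1]*s_+x,P[:,0]*s_+P[:,1]*c+y,P[:,2]]
E
python3 - <<'E'
from cam import *
for n,b in(("top",(170,150,375,250)),("side",(185,115,355,300))):
    s=load(n+"0.npz")
    f=s["frame"].astype(int);hsv=cv2.cvtColor(s["frame"],cv2.COLOR_RGB2HSV)
    for c,lo,hi in(("blue",105,125),("yellow",18,32),("red",0,6),("orange",7,14),("green",50,75)):
        m=((hsv[...,0]>=lo)&(hsv[...,0]<=hi)&(hsv[...,1]>150)&(hsv[...,2]>60)).astype(np.uint8)
        m[:, :b[0]]=0;m[:,b[2]:]=0;m[:b[1]]=0;m[b[3]:]=0
        N,l,st,ce=cv2.connectedComponentsWithStats(m)
        for i in range(1,N):
            if st[i,4]>8:
                q=np.argwhere(l==i)[:,::-1]
                zz={"orange":.064,"green":.003}.get(c,.03)
                W=unproj(s,q,zz)[:,:2];r=cv2.minAreaRect((W*1000).astype(np.float32))
                print(n,c,st[i].tolist(),ce[i].round(1).tolist(),"W",np.round(W.mean(0),4).tolist(),"rect",np.round(r[1],0).tolist(),round(r[2],1))
s=load("top0.npz");crop(s,170,150,375,250,3.9,"pics/topc.png")
s=load("side0.npz");crop(s,185,115,355,300,3.2,"pics/sidec.png")
E
```

```text
top blue [170, 156, 3, 7, 15] [170.7, 159.0] W [0.7033, 0.363] rect [22.0, 7.0] 3.2
top blue [187, 182, 21, 6, 69] [197.0, 184.5] W [0.6111, 0.2626] rect [11.0, 74.0] 7.7
top blue [304, 186, 7, 11, 36] [307.2, 190.9] W [0.5948, -0.1324] rect [11.0, 40.0] 67.1
top blue [179, 192, 5, 21, 65] [181.2, 202.1] W [0.5465, 0.3169] rect [73.0, 11.0] 7.9
top yellow [223, 183, 6, 12, 46] [225.2, 188.8] W [0.5974, 0.1605] rect [14.0, 41.0] 79.3
top yellow [344, 189, 22, 8, 86] [354.7, 192.4] W [0.5921, -0.3028] rect [76.0, 14.0] 81.4
top yellow [332, 195, 7, 22, 85] [335.2, 205.1] W [0.5455, -0.2321] rect [14.0, 76.0] 82.0
top red [261, 163, 22, 6, 81] [271.2, 165.4] W [0.6851, -0.003] rect [13.0, 76.0] 9.2
top red [254, 173, 6, 21, 76] [256.3, 183.1] W [0.6197, 0.0496] rect [74.0, 13.0] 8.6
top red [309, 233, 4, 12, 45] [310.5, 238.4] W [0.4268, -0.1446] rect [38.0, 11.0] 0.2
top orange [230, 222, 5, 5, 18] [231.8, 224.1] W [0.4704, 0.1304] rect [15.0, 12.0] 46.4
top green [214, 205, 38, 40, 719] [234.0, 226.1] W [0.4662, 0.1274] rect [115.0, 123.0] 79.8
side blue [209, 242, 5, 8, 13] [211.4, 2
[... 773 characters left out ...]
reen [265, 229, 7, 8, 11] [267.8, 232.2] W [0.5267, 0.1099] rect [24.0, 9.0] 79.4
side green [284, 233, 4, 9, 17] [285.1, 236.9] W [0.4777, 0.0944] rect [8.0, 26.0] 34.0
side green [288, 237, 10, 8, 31] [291.8, 240.5] W [0.456, 0.093] rect [28.0, 18.0] 71.8
side green [288, 243, 15, 19, 67] [294.3, 252.3] W [0.43, 0.1203] rect [46.0, 44.0] 61.0
side green [252, 245, 9, 9, 24] [256.2, 248.5] W [0.5224, 0.1715] rect [14.0, 25.0] 77.4
side green [283, 251, 7, 8, 24] [285.6, 255.5] W [0.444, 0.1423] rect [15.0, 23.0] 58.0
side green [259, 253, 5, 4, 11] [261.1, 254.2] W [0.501, 0.1778] rect [11.0, 9.0] 35.4
side green [263, 254, 25, 18, 68] [274.0, 264.0] W [0.4555, 0.1816] rect [71.0, 26.0] 2.5
```

View pics/topc.png

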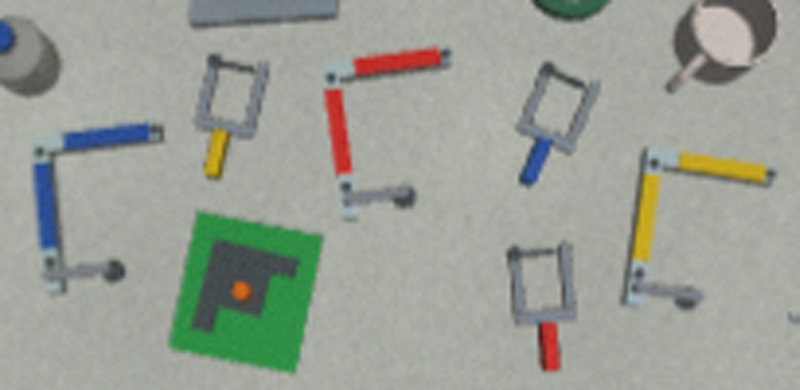

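```bash
cat > fit.py <<'E'
from cam import *
from scipy.optimize import least_squares
HUE={"blue":(105,125),"yellow":(18,32),"red":(0,6)}
def comps(s,c,b,sat=110):
    hsv=cv2.cvtColor(s["frame"],cv2.COLOR_RGB2HSV);lo,hi=HUE[c]
    m=((hsv[...,0]>=lo)&(hsv[...,0]<=hi)&(hsv[...,1]>sat)&(hsv[...,2]>50)).astype(np.uint8)
    k=np.zeros_like(m);k[b[1]:b[3],b[0]:b[2]]=1;m*=k
    N,l,st,ce=cv2.connectedComponentsWithStats(m,connectivity=8)
    return [np.argwhere(l==i)[:,::-1] for i in range(1,N) if st[i,4]>15]
def frame(s,qx,qy,yaw0):
    A=unproj(s,qx,.03)[:,:2];B=unproj(s,qy,.03)[:,:2]
    def r(p):
        c,sn=np.cos(p[2]),np.sin(p[2])
        ya=-(A[:,0]-p[0])*sn+(A[:,1]-p[1])*c; xb=(B[:,0]-p[0])*c+(B[:,1]-p[1])*sn
        return np.r_[ya+.0075,xb+.0075]
    p=least_squares(r,[A[:,0].mean(),A[:,1].mean(),yaw0],loss="soft_l1",f_scale=.003).x
    return p
FR=[([0,0,.03],[.13,0,.03],[.13,-.015,.03],[-.015,-.015,.03],[-.015,.105,.03],[0,.105,.03],[0,0,.03]),
    ([.115,.045,0],[.115,.045,.051],[.115,-.0075,.051])]
SQ=[([0,0,.014],[.085,0,.014],[.085,.018,.014],[.018,.018,.014],[.018,.08,.014],[0,.08,.014],[0,0,.014]),([.042,.04,.014],[.042,.04,.064])]
TG=[([-.022,-.007,.034],[.022,-.007,.034],[.022,.007,.034],[-.022,.007,.034],[-.022,-.007,.034]),
    ([.034,.028,.014],[.094,.028,.014],[.094,.018,.014],[.094,-.018,.014],[.094,-.028,.014],[.034,-.028,.014],[.034,.028,.014])]
def lines(model,pose,dz=0,col=(255,255,0)): return [(T(pose,m)+[0,0,dz],col) for m in model]
E
python3 - <<'E'
from fit import *
for n,b in(("top",(173,150,375,250)),("side",(185,115,355,300))):
    s=load(n+"0.npz")
    for c in HUE:
        q=[x for x in comps(s,c,b)]
        for x in q: print(n,c,len(x),x.mean(0).round(1))
        w=[unproj(s,x,.03)[:,:2].mean(0) for x in q]
        cand=[(i,j) for i in range(len(q)) for j in range(len(q)) if i!=j and 0.02<w[j][0]-w[i][0]<.09 and .03<w[i][1]-w[j][1]<.1]
        for i,j in cand:
            p=frame(s,q[i],q[j],np.pi);print("   frame",i,j,p[:2].round(4),np.degrees(p[2]).round(2))
s=load("top0.npz");o=lambda u:(np.array(u)/3.9+[170,150]-.5)
for c,r,h in(("yellow",(216,154),(241,63)),("blue",(536,161),(573,76)),("red",(549,346),(541,248))):
    R=unproj(s,o(r),.034)[0];H=unproj(s,o(h),.014)[0];d=H-R
    print("tag",c,R.round(4),np.hypot(*d[:2]).round(3),np.degrees(np.arctan2(d[1],d[0])).round(1))
C,X,Y=[unproj(s,o(u),.017)[0] for u in((213,240),(200,330),(300,262))]
print("sq",C,X-C,Y-C,"knob",unproj(s,o((241,290)),.067))
E
```

```text
top blue 84 [197.  184.5]
top blue 42 [307.  190.8]
top blue 86 [181.2 202.3]
   frame 2 0 [0.5958 0.3161] 188.02
top yellow 54 [225.2 188.5]
top yellow 99 [354.9 192.5]
top yellow 101 [335.2 205.3]
   frame 2 1 [ 0.5923 -0.2466] 171.93
top red 95 [271.5 165.4]
top red 91 [256.3 183. ]
top red 54 [310.3 238.4]
   frame 1 0 [0.6696 0.0495] 188.59
side blue 32 [293.4 163.2]
side blue 121 [208.2 250.4]
side blue 139 [214.1 279.1]
   frame 2 1 [0.5994 0.316 ] 187.97
side yellow 83 [321.2 133.2]
side yellow 99 [322.9 151.2]
side yellow 104 [235.9 228.5]
   frame 1 0 [ 0.5971 -0.248 ] 171.16
side red 113 [246.6 175.9]
side red 119 [341.6 186.4]
side red 122 [253.5 197. ]
   frame 2 0 [0.6728 0.0493] 189.16
tag yellow [0.596  0.1611 0.034 ] 0.091 -11.8
tag blue [ 0.5946 -0.1311  0.034 ] 0.091 -23.8
tag red [ 0.4273 -0.1432  0.034 ] 0.09 3.3
sq [0.51855389 0.16311006 0.017     ] [-0.08245394  0.00936951  0.        ] [-0.0186727  -0.08044167  0.        ] knob [[0.47093579 0.13182038 0.067     ]]
```

View pics/sidec.png

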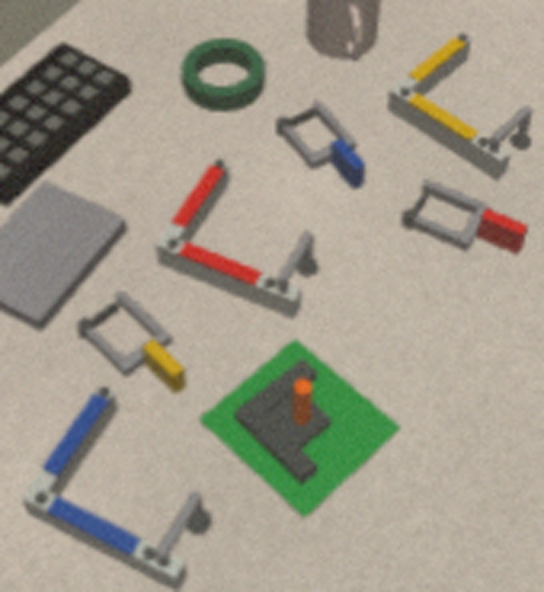

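```bash
cat > go.py <<'E'
# python3 go.py X Y Z yaw  -> shift in the tool's axes
import sys,numpy as np
from plant import ctrl, imaging, status
from scipy.spatial.transform import Rotation as Ro
o=status.get_obs();X=np.array([float(a) for a in sys.argv[1:4]]);yaw=float(sys.argv[4])
R=Ro.from_euler("xyz",o["orientation"],degrees=True).as_matrix()
t=-(yaw-o["orientation"][2]+180)%360-180 if 0 else ((o["orientation"][2]-yaw+180)%360)-180
d=R.T@(X-np.array(o["tool_pos"]));print("shift",d.round(4),"turn",round(t,2),"|d|",np.linalg.norm(d).round(3),"clock",round(o["clock"],2),"at",np.round(o["tool_pos"],4),np.round(o["orientation"],2))
E
python3 go.py .472 .131 .20 170
python3 - <<'E'
from fit import *
s=load("side0.npz");print(unproj(s,[279.3,233.3],.067),proj(s,[.472,.131,.067]))
E
```

```text
shift [-0.4886  0.6398  0.0516] turn 29.57 |d| 0.807 clock 0.1 at [ 0.2261 -0.6356  0.2507] [ 1.7992e+02 -1.0000e-02 -1.6043e+02]
[[0.4770176 0.1265943 0.067    ]] [[279.92726301 235.42089162]]
```

```bash
python3 drive.py '[[-0.244,0.32,0,15,0.088],[-0.244,0.32,0,15,0.088],[-0.244,0.32,0,15,0.088],[-0.244,0.32,0,15,0.088],[-0.244,0.32,0,15,0.088],[-0.244,0.32,0,15,0.088],[-0.244,0.32,0,15,0.088],[-0.244,0.32,0,15,0.088]]'; python3 go.py .473 .130 .16 170
```

```text
clock: 1.1
tool_pos: [0.3493, -0.251, 0.2518]
orientation: [180.0, 0.0, -175.2]
force: [0.2, -0.1, 0.1]
opening: 0.0873
gripper_force: 0.0
shift [-0.155   0.3694  0.0919] turn 14.78 |d| 0.411 clock 1.1 at [ 0.3493 -0.251   0.2518] [ 1.7999e+02  4.0000e-02 -1.7522e+02]
```

```bash
python3 drive.py '[[-0.155,0.369,0.092,14.8,0.06],[-0.155,0.369,0.092,14.8,0.06],[-0.155,0.369,0.092,14.8,0.06],[-0.155,0.369,0.092,14.8,0.06],[-0.155,0.369,0.092,14.8,0.06],[-0.155,0.369,0.092,14.8,0.06],[-0.155,0.369,0.092,14.8,0.06],[-0.155,0.369,0.092,14.8,0.06]]'; python3 go.py .473 .130 .057 170
python3 - <<'E'
from fit import *
F={"blue":(.5975,.316,np.radians(188)),"yellow":(.5945,-.2473,np.radians(171.5)),"red":(.671,.0494,np.radians(188.9))}
G={"blue":(.5955,-.1305,np.radians(-23.8)),"yellow":(.597,.1615,np.radians(-12)),"red":(.429,-.1435,np.radians(3.5))}
L=[]
for c in F: L+=lines(FR,F[c])+lines(TG,G[c],col=(255,0,255))
y=np.radians(170);k=T((0,0,y),[[.042,.04,0]])[0]
L+=lines(SQ,(.473-k[0],.130-k[1],y),.003,(0,255,255))
a=load("top0.npz");b=load("side0.npz")
crop(a,170,150,375,250,3.9,"pics/a.png",L);crop(b,185,115,355,300,2.4,"pics/b.png",L)
A=cv2.imread("pics/a.png");B=cv2.imread("pics/b.png")
cv2.imwrite("pics/ov_top.png",A);cv2.imwrite("pics/ov_side.png",B)
E
```

```text
clock: 2.1
tool_pos: [0.4746, 0.1293, 0.1581]
orientation: [-179.9, -0.1, 169.9]
force: [-0.7, 0.0, -0.2]
opening: 0.0599
gripper_force: 0.0
shift [0.0016 0.0006 0.1011] turn -0.09 |d| 0.101 clock 2.1 at [0.4746 0.1293 0.1581] [-1.7989e+02 -9.0000e-02  1.6991e+02]
```

View pics/ov_top.png

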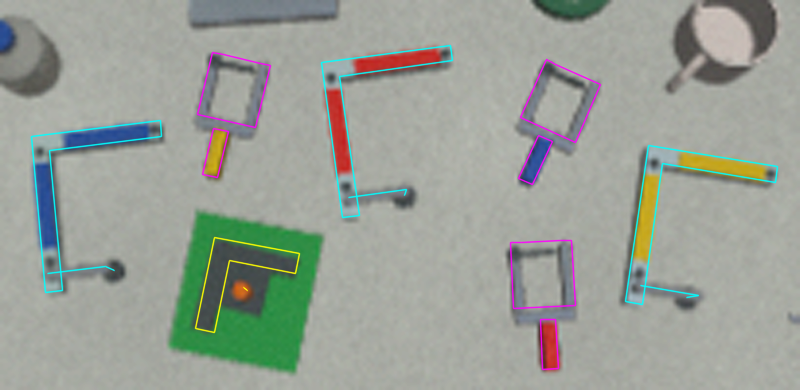

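View pics/ov_side.png

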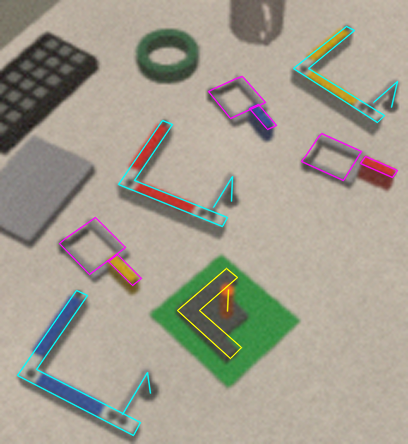

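Both overlays land on the corners, tags and square within about a pixel of the original image. Next I grasp the knob.

```bash
python3 drive.py '[[0.001,0,0.05,0,0.06],[0.001,0,0.085,0,0.06],[0.001,0,0.104,0,0.06],[0.001,0,0.104,0,0.06],[0.001,0,0.104,0,0],[0.001,0,0.104,0,0],[0.001,0,0.104,0,0],[0.001,0,0.104,0,0]]'; python3 drive.py '[[0,0,0,0,0],[0,0,0,0,0],[0,0,-0.01,0,0],[0,0,-0.05,0,0],[0,0,-0.08,0,0],[0,0,-0.08,0,0],[0,0,-0.08,0,0]]'; python3 - <<'E'
from fit import *
for n in("top","side"):
    s=imaging.snapshot(n);np.savez(n+"1.npz",**s)
crop(load("side1.npz"),225,160,345,280,4,"pics/g1.png")
E
```

```text
clock: 3.1
tool_pos: [0.4731, 0.1279, 0.056]
orientation: [180.0, 0.0, 169.8]
force: [-0.4, -0.9, 0.2]
opening: 0.0255
gripper_force: 0.0
clock: 3.98
tool_pos: [0.4722, 0.1273, 0.1351]
orientation: [-180.0, -0.1, 169.8]
force: [0.6, -0.2, -3.1]
opening: 0.0157
gripper_force: 30.0
```

View pics/g1.png

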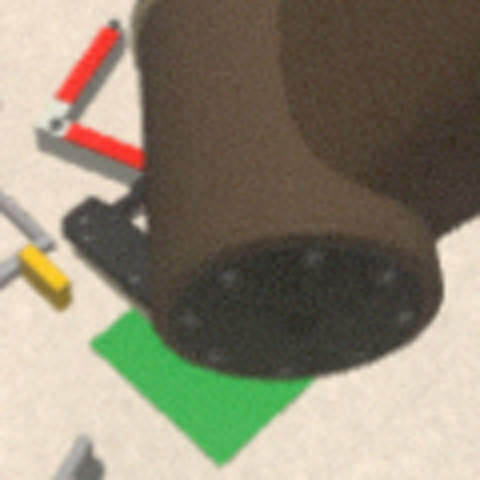

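```bash
cat > fr.py <<'E'
# python3 fr.py colour fx fy z(tcp) dyaw flip : shift to put the tool at a point of a corner's frame
import sys,subprocess,numpy as np
from cam import T
F={"blue":(.5975,.316,188),"yellow":(.5945,-.2473,171.5),"red":(.671,.0494,188.9)}
c,fx,fy,z=sys.argv[1],*map(float,sys.argv[2:5]);x,y,a=F[c]
off=float(sys.argv[5]) if len(sys.argv)>5 else 0
P=T((x,y,np.radians(a)),[[fx,fy,z]])[0]
print(P.round(4),subprocess.run(["python3","go.py",*map(str,P),str(a+off)],capture_output=True,text=True).stdout.strip())
E
python3 fr.py blue .052 .050 .135
python3 - <<'E'
from fit import *
s=load("top0.npz");print(unproj(s,np.array([[264,249]])/1.5625-.5,.14))
E
```

```text
[0.553  0.2592 0.135 ] shift [-0.0561  0.1443 -0.0008] turn -18.23 |d| 0.155 clock 4.08 at [0.4721 0.1272 0.1345] [-1.7992e+02 -9.0000e-02  1.6977e+02]
[[0.67978528 0.34281197 0.14      ]]
```

```bash
python3 drive.py '[[-0.015,0.035,0,-4,0],[-0.03,0.075,0,-9,0],[-0.042,0.11,0,-14,0],[-0.056,0.144,0,-18.2,0],[-0.056,0.144,0,-18.2,0],[-0.056,0.144,0.03,-18.2,0],[-0.056,0.144,0.03,-18.2,0],[-0.056,0.144,0.03,-18.2,0]]'; python3 - <<'E'
from fit import *
s=imaging.snapshot("side");np.savez("side2.npz",**s)
from scipy.spatial.transform import Rotation as Ro
o=status.get_obs();p=o["tool_pos"];y=np.radians(o["orientation"][2]);k=T((0,0,y),[[.042,.04,0]])[0]
crop(s,185,200,305,320,5,"pics/g2.png",lines(SQ,(p[0]-k[0],p[1]-k[1],y),p[2]-.0525,(0,255,255))+lines(FR,(.5975,.316,np.radians(188))))
E
python3 fr.py blue .052 .050 .055
```

```text
clock: 5.08
tool_pos: [0.5535, 0.2591, 0.1058]
orientation: [-180.0, -0.0, -172.0]
force: [0.1, 0.3, -2.0]
opening: 0.0151
gripper_force: 30.0
[0.553  0.2592 0.055 ] shift [ 0.001  -0.0001  0.0513] turn -0.02 |d| 0.051 clock 5.12 at [0.5539 0.2595 0.1063] [ 1.8000e+02  4.0000e-02 -1.7202e+02]
```

View pics/g2.png

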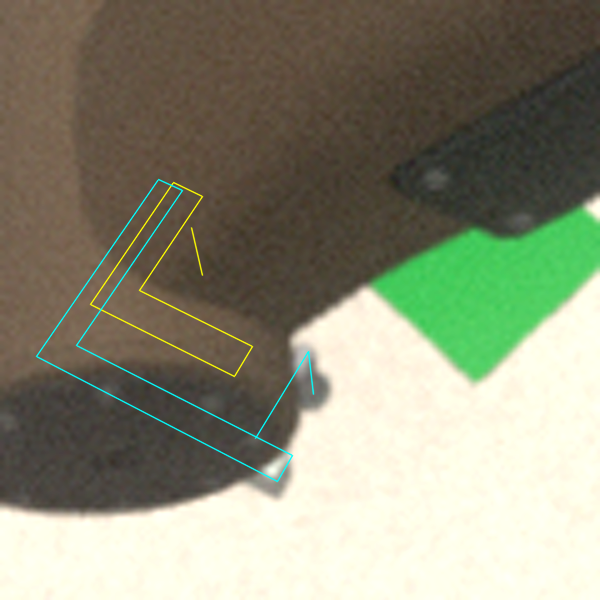

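```bash
python3 drive.py '[[0.0,0,0.02,0,0],[0,0,0.04,0,0],[0,0,0.051,0,0],[0,0,0.051,0,0],[0,0,0.051,0,0]]'; python3 drive.py '[[-0.003,0.003,0,0,0],[-0.006,0.006,0,0,0],[-0.006,0.006,0,0,0],[-0.006,0.006,0,0,0]]'; python3 drive.py '[[-0.002,0.002,0,0,0],[-0.002,0.002,0,0,0]]';  python3 drive.py '[[-0.001,0.001,0,0,0],[-0.001,0.001,0,0,0]]'; python3 fr.py blue .042 .040 .055
```

```text
clock: 5.75
tool_pos: [0.5541, 0.2599, 0.0555]
orientation: [180.0, 0.1, -172.0]
force: [-0.4, 0.4, -2.7]
opening: 0.0153
gripper_force: 30.0
clock: 6.25
tool_pos: [0.5586, 0.2663, 0.0545]
orientation: [-180.0, -0.0, -172.0]
force: [0.3, -0.1, -2.6]
opening: 0.0153
gripper_force: 30.0
clock: 6.5
tool_pos: [0.5603, 0.2683, 0.0545]
orientation: [-180.0, -0.0, -172.0]
force: [-0.7, -1.1, -2.4]
opening: 0.0157
gripper_force: 30.0
clock: 6.75
tool_pos: [0.5609, 0.269, 0.0544]
orientation: [-179.9, -0.1, -172.0]
force: [0.1, -2.8, -1.5]
opening: 0.0156
gripper_force: 30.0
[0.5615 0.2705 0.055 ] shift [-0.0008  0.0014 -0.0006] turn -0.02 |d| 0.002 clock 6.75 at [0.5609 0.269  0.0544] [-1.7994e+02 -6.0000e-02 -1.7202e+02]
```

```bash
for i in 1 ; do python3 drive.py '[[-0.002,0.001,0,0,0],[-0.002,0.001,0,0,0]]'; python3 drive.py '[[-0.0015,0.0,0,0,0],[-0.0015,0.0,0,0,0]]'; done
```

```text
clock: 7.0
tool_pos: [0.5624, 0.2697, 0.0541]
orientation: [-179.9, -0.1, -172.0]
force: [-1.7, -6.9, -2.1]
opening: 0.0147
gripper_force: 30.0
clock: 7.25
tool_pos: [0.5632, 0.2698, 0.0539]
orientation: [-179.9, -0.2, -172.0]
force: [-3.5, -6.0, -2.0]
opening: 0.0151
gripper_force: 30.0
```

```bash
python3 drive.py '[[-0.002,0.001,0,0,0],[-0.002,0.001,0,0,0],[-0.002,0.001,0,0,0],[-0.002,0.001,0,0,0]]'; python3 -c "
from plant import ctrl, imaging, status
print(status.get_obs()['moment'])"; python3 drive.py '[[-0.001,0.0005,0,0,0],[-0.001,0.0005,0,0,0],[-0.001,0.0005,0,0,0],[-0.001,0.0005,0,0,0]]'; python3 -c "
from plant import ctrl, imaging, status
print(status.get_obs()['moment'])"
```

```text
clock: 7.75
tool_pos: [0.5635, 0.2699, 0.0536]
orientation: [-179.8, -0.4, -172.1]
force: [-7.6, -7.5, 2.6]
opening: 0.0153
gripper_force: 30.0
[-2.90937342  3.07203018  0.13821222]
clock: 8.25
tool_pos: [0.5635, 0.2699, 0.0536]
orientation: [-179.8, -0.5, -172.1]
force: [-10.9, -8.6, 6.6]
opening: 0.0151
gripper_force: 30.0
[-3.27940591  4.35499255  0.16090347]
```

```bash
m(){ python3 -c "
from plant import ctrl, imaging, status
o=status.get_obs();print('   ',o['tool_pos'].round(4),o['moment'].round(2))"; }; python3 drive.py '[[0,0,0,-3,0],[0,0,0,-3,0],[0,0,0,-3,0]]'|grep force; m;  python3 drive.py '[[0,0,0,3,0],[0,0,0,6,0],[0,0,0,6,0]]'|grep force; m; python3 drive.py '[[-0.0005,0.0005,0,-3,0],[-0.0005,0.0005,0,-3,0],[-0.0005,0.0005,0,-3,0]]'|grep force; m; python3 drive.py '[[-0.0005,0.0005,0,0,0],[-0.0005,0.0005,0,0,0],[-0.0005,0.0005,0,0,0],[-0.0005,0.0005,0,0,0],[-0.0005,0.0005,0,0,0],[-0.0005,0.0005,0,0,0],[-0.0005,0.0005,0,0,0],[-0.0005,0.0005,0,0,0]]'; m
```

```text
force: [-12.3, -8.7, 6.3]
gripper_force: 30.0
    [0.5636 0.27   0.0536] [-3.17  4.24 -0.26]
force: [-8.6, -10.2, 3.8]
gripper_force: 30.0
    [0.5642 0.2699 0.0536] [-3.63  3.23  0.15]
force: [-10.7, -10.5, 5.8]
gripper_force: 30.0
    [0.5643 0.2701 0.0536] [-3.89  3.69 -0.2 ]
clock: 10.38
tool_pos: [0.5643, 0.2701, 0.0536]
orientation: [-179.7, -0.5, -172.1]
force: [-11.0, -12.4, 7.0]
opening: 0.0153
gripper_force: 30.0
    [0.5643 0.2701 0.0536] [-4.4   4.1  -0.25]
```

```bash
python3 drive.py '[[0.003,-0.003,0,0,0],[0.008,-0.008,0,0,0],[0.012,-0.012,-0.01,0,0],[0.012,-0.012,-0.05,0,0],[0.012,-0.012,-0.085,0,0],[0.012,-0.012,-0.085,0,0],[0.012,-0.012,-0.085,0,0]]'; sed -i 's/.5945,-.2473,171.5/.5965,-.2475,171.5/;s/.671,.0494/.673,.0494/;s/.5975,.316/.5995,.316/' fr.py; python3 fr.py yellow .054 .051 .135
```

```text
clock: 11.25
tool_pos: [0.5578, 0.2607, 0.1397]
orientation: [180.0, 0.0, -172.0]
force: [0.7, -0.6, -3.1]
opening: 0.0158
gripper_force: 30.0
[ 0.5356 -0.29    0.135 ] shift [ 0.0983 -0.5422  0.0043] turn 16.47 |d| 0.551 clock 11.25 at [0.5578 0.2607 0.1397] [ 1.7995e+02  3.0000e-02 -1.7203e+02]
```

```bash
python3 drive.py '[[0.006,-0.03,0,2,0],[0.014,-0.08,0,4,0],[0.025,-0.135,0,6,0],[0.035,-0.19,0,8,0],[0.045,-0.245,0,10,0],[0.055,-0.3,0,11,0],[0.065,-0.355,0,12,0],[0.073,-0.4,0,13,0]]' | head -2; python3 drive.py '[[0.007,-0.05,0,1,0],[0.015,-0.09,0,2,0],[0.023,-0.125,0,3,0],[0.025,-0.142,0,3.5,0],[0.025,-0.142,0,3.5,0],[0.025,-0.142,0,3.5,0]]'; python3 fr.py yellow .054 .051 .055
```

```text
clock: 12.25
tool_pos: [0.5395, -0.1484, 0.1386]
clock: 13.0
tool_pos: [0.5037, -0.2845, 0.1392]
orientation: [180.0, -0.0, 171.5]
force: [-0.2, 1.0, -2.3]
opening: 0.0152
gripper_force: 30.0
[ 0.5356 -0.29    0.055 ] shift [-0.0323 -0.0007  0.0842] turn -0.02 |d| 0.09 clock 13.0 at [ 0.5037 -0.2845  0.1392] [ 1.7999e+02 -4.0000e-02  1.7148e+02]
```

```bash
python3 drive.py '[[-0.02,0,0,0,0],[-0.0323,0,0,0,0],[-0.0323,0,0,0,0],[-0.0323,0,0.035,0,0],[-0.0323,0,0.07,0,0],[-0.0323,0,0.083,0,0],[-0.0323,0,0.083,0,0],[-0.0323,0,0.083,0,0]]'; python3 drive.py '[[-0.003,0.003,0,0,0],[-0.007,0.007,0,0,0],[-0.009,0.008,0,0,0],[-0.009,0.008,0,0,0]]'; python3 drive.py '[[-0.0015,0.0015,0,0,0],[-0.0015,0.0015,0,0,0]]';  python3 drive.py '[[-0.0015,0.0015,0,0,0],[-0.0015,0.0015,0,0,0]]'; python3 fr.py yellow .042 .040 .055
```

```text
clock: 14.0
tool_pos: [0.5367, -0.2899, 0.0579]
orientation: [-180.0, 0.1, 171.5]
force: [0.6, -1.0, -1.8]
opening: 0.0156
gripper_force: 30.0
clock: 14.5
tool_pos: [0.5462, -0.283, 0.0566]
orientation: [-180.0, 0.0, 171.5]
force: [0.0, 0.3, -3.2]
opening: 0.0155
gripper_force: 30.0
clock: 14.75
tool_pos: [0.5472, -0.2823, 0.0564]
orientation: [-180.0, -0.0, 171.5]
force: [-1.5, -3.8, -2.1]
opening: 0.0153
gripper_force: 30.0
clock: 15.0
tool_pos: [0.548, -0.2818, 0.0564]
orientation: [-179.9, -0.1, 171.5]
force: [-4.1, -8.9, -1.8]
opening: 0.0149
gripper_force: 30.0
[ 0.549  -0.2809  0.055 ] shift [-0.0009  0.0011  0.0014] turn -0.05 |d| 0.002 clock 15.0 at [ 0.548  -0.2818  0.0564] [-1.7993e+02 -1.3000e-01  1.7145e+02]
```

```bash
m(){ python3 -c "
from plant import ctrl, imaging, status
o=status.get_obs();print('   ',o['tool_pos'].round(4),o['moment'].round(2))"; }; python3 drive.py '[[-0.002,0.0005,0,0,0],[-0.002,0.0005,0,0,0],[-0.002,0.0005,0,0,0]]'|grep force; m; python3 drive.py '[[-0.001,0.0003,0,-3,0],[-0.001,0.0003,0,-3,0],[-0.001,0.0003,0,-3,0]]'|grep force; m;  python3 drive.py '[[0,0,0,3,0],[0,0,0,6,0],[0,0,0,6,0]]'|grep force; m; python3 drive.py '[[0,0,0,-3,0],[0,0,0,-3,0],[0,0,0,-3,0]]'|grep force; m
```

```text
force: [-5.0, -10.8, -2.9]
gripper_force: 30.0
    [ 0.5496 -0.2819  0.0563] [-4.23  2.   -0.16]
force: [-7.1, -10.0, -0.8]
gripper_force: 30.0
    [ 0.5495 -0.2818  0.0562] [-4.23  3.   -0.19]
force: [-6.5, -11.7, -1.4]
gripper_force: 30.0
    [ 0.5501 -0.282   0.0563] [-4.63  2.47  0.2 ]
force: [-6.8, -11.8, -1.2]
gripper_force: 30.0
    [ 0.55   -0.2819  0.0563] [-4.42  2.57 -0.14]
```

```bash
m(){ python3 -c "
from plant import ctrl, imaging, status
o=status.get_obs();print('   ',o['tool_pos'].round(4),o['moment'].round(2))"; }; python3 drive.py '[[-0.0025,-0.0005,0,0,0],[-0.0025,-0.0005,0,0,0],[-0.0025,-0.0005,0,0,0]]'|grep force; m;python3 drive.py '[[-0.0015,-0.0002,0,3,0],[-0.0015,-0.0002,0,3,0],[-0.0015,-0.0002,0,3,0]]'|grep force; m; python3 drive.py '[[-0.0005,0,0,0,0],[-0.0005,0,0,0,0],[-0.0005,0,0,0,0],[-0.0005,0,0,-3,0],[-0.0005,0,0,-3,0],[-0.0005,0,0,-3,0],[-0.0005,0,0,-3,0],[-0.0005,0,0,-3,0]]'|grep force; m
```

```text
force: [-12.2, -8.1, 2.5]
gripper_force: 30.0
    [ 0.5503 -0.2821  0.0558] [-3.06  4.39 -0.15]
force: [-13.7, -7.3, 2.7]
gripper_force: 30.0
    [ 0.5508 -0.2823  0.0556] [-2.77  5.2   0.04]
force: [-14.2, -5.6, 3.1]
gripper_force: 30.0
    [ 0.551  -0.2822  0.0555] [-2.5   5.41 -0.18]
```

```bash
python3 drive.py '[[0.003,-0.003,0,0,0],[0.008,-0.008,0,0,0],[0.013,-0.012,-0.01,0,0],[0.013,-0.012,-0.05,0,0],[0.013,-0.012,-0.085,0,0],[0.013,-0.012,-0.085,0,0],[0.013,-0.012,-0.085,0,0]]'; python3 fr.py red .055 .051 .138
```

```text
clock: 19.12
tool_pos: [0.542, -0.2914, 0.1417]
orientation: [180.0, 0.0, 171.5]
force: [-1.2, 0.4, -3.1]
opening: 0.0153
gripper_force: 30.0
[ 0.6266 -0.0095  0.138 ] shift [-0.0419  0.2913  0.0038] turn -17.42 |d| 0.294 clock 19.12 at [ 0.542  -0.2914  0.1417] [1.7998e+02 4.0000e-02 1.7148e+02]
```

```bash
python3 drive.py '[[-0.005,0.03,0,-3,0],[-0.012,0.08,0,-6,0],[-0.02,0.135,0,-9,0],[-0.027,0.19,0,-12,0],[-0.035,0.24,0,-15,0],[-0.04,0.277,0,-17.4,0],[-0.042,0.291,0,-17.4,0],[-0.042,0.291,0,-17.4,0]]'; python3 fr.py red .055 .051 .055
```

```text
clock: 20.12
tool_pos: [0.6263, -0.0094, 0.1404]
orientation: [-180.0, -0.1, -171.1]
force: [-0.5, -0.5, -3.1]
opening: 0.0154
gripper_force: 30.0
[ 0.6266 -0.0095  0.055 ] shift [-0.0004 -0.0001  0.0854] turn 0.03 |d| 0.085 clock 20.12 at [ 0.6263 -0.0094  0.1404] [-1.7999e+02 -1.1000e-01 -1.7107e+02]
```

```bash
python3 drive.py '[[0,0,0,0,0],[0,0,0.03,0,0],[0,0,0.06,0,0],[0,0,0.083,0,0],[0,0,0.083,0,0],[0,0,0.083,0,0]]'; python3 drive.py '[[-0.003,0.003,0,0,0],[-0.007,0.007,0,0,0],[-0.009,0.008,0,0,0],[-0.009,0.008,0,0,0]]'; python3 drive.py '[[-0.002,0.0015,0,0,0],[-0.002,0.0015,0,0,0]]';  python3 drive.py '[[-0.002,0.0015,0,0,0],[-0.002,0.0015,0,0,0]]'; python3 fr.py red .042 .040 .055
```

```text
clock: 20.88
tool_pos: [0.6273, -0.0107, 0.0595]
orientation: [-180.0, 0.1, -171.2]
force: [0.1, 0.3, -2.0]
opening: 0.0151
gripper_force: 30.0
clock: 21.38
tool_pos: [0.6346, -0.0004, 0.0587]
orientation: [180.0, 0.0, -171.1]
force: [-0.3, -0.2, -2.4]
opening: 0.0151
gripper_force: 30.0
clock: 21.62
tool_pos: [0.6363, 0.0011, 0.0585]
orientation: [-180.0, -0.0, -171.1]
force: [0.4, -0.7, -2.5]
opening: 0.0156
gripper_force: 30.0
clock: 21.88
tool_pos: [0.6375, 0.0021, 0.0583]
orientation: [-180.0, -0.1, -171.1]
force: [0.0, -5.3, -2.9]
opening: 0.0153
gripper_force: 30.0
[0.6377 0.0034 0.055 ] shift [-0.0004  0.0012  0.0033] turn -0.03 |d| 0.004 clock 21.88 at [0.6375 0.0021 0.0583] [-1.7996e+02 -8.0000e-02 -1.7113e+02]
```

```bash
m(){ python3 -c "
from plant import ctrl, imaging, status
o=status.get_obs();print('   ',o['tool_pos'].round(4),o['moment'].round(2))"; }; python3 drive.py '[[-0.0025,0.0005,0.002,0,0],[-0.0025,0.0005,0.002,0,0],[-0.0025,0.0005,0.002,0,0]]'|grep force; m;python3 drive.py '[[-0.002,0.0002,0,-3,0],[-0.002,0.0002,0,-3,0],[-0.002,0.0002,0,-3,0]]'|grep force; m; python3 drive.py '[[-0.001,0,0,3,0],[-0.001,0,0,6,0],[-0.001,0,0,6,0]]'|grep force; m;python3 drive.py '[[-0.0005,0.0005,0,-3,0],[-0.0005,0.0005,0,-3,0]]'|grep force; m
```

```text
force: [-1.4, -5.6, -2.1]
gripper_force: 30.0
    [0.639  0.0028 0.056 ] [-2.04  0.88 -0.24]
force: [-5.7, -5.0, -0.2]
gripper_force: 30.0
    [0.6397 0.0031 0.0558] [-2.01  2.16 -0.26]
force: [-5.4, -7.1, -0.8]
gripper_force: 30.0
    [0.6405 0.0029 0.0557] [-2.65  2.09  0.2 ]
force: [-5.7, -7.2, -0.2]
gripper_force: 30.0
    [0.6406 0.0031 0.0557] [-3.1   2.39 -0.26]
```

```bash
m(){ python3 -c "
from plant import ctrl, imaging, status
o=status.get_obs();print('   ',o['tool_pos'].round(4),o['moment'].round(2))"; }; python3 drive.py '[[-0.0025,0.0005,0,0,0],[-0.0025,0.0005,0,0,0],[-0.0025,0.0005,0,0,0]]'|grep force; m;python3 drive.py '[[-0.001,0.0002,0,3,0],[-0.001,0.0002,0,3,0],[-0.001,0.0002,0,3,0]]'|grep force; m; python3 drive.py '[[0,0,0,-3,0],[0,0,0,-3,0],[0,0,0,-3,0],[0,0,0,-3,0],[0,0,0,-3,0],[0,0,0,-3,0],[0,0,0,-3,0],[0,0,0,-3,0]]'|grep force; m; python3 drive.py '[[0,0,0,0,0],[0,0,0,0,0],[0,0,0,0,0],[0,0,0,0,0]]'|grep force
```

```text
force: [-10.9, -9.3, 3.2]
gripper_force: 30.0
    [0.641  0.0033 0.0553] [-3.59  4.31 -0.2 ]
force: [-12.5, -11.4, 3.9]
gripper_force: 30.0
    [0.6414 0.0031 0.0552] [-4.26  4.79  0.12]
force: [-13.0, -10.4, 3.5]
gripper_force: 30.0
    [0.6416 0.0034 0.0552] [-3.9   4.61 -0.13]
force: [-12.9, -10.0, 3.9]
gripper_force: 30.0
```

```bash
python3 drive.py '[[0.003,-0.003,0,0,0],[0.008,-0.008,0,0,0],[0.013,-0.012,-0.01,0,0],[0.013,-0.012,-0.05,0,0],[0.013,-0.012,-0.085,0,0],[0.013,-0.012,-0.085,0,0],[0.013,-0.012,-0.085,0,0]]'; python3 go.py .471 .128 .14 170
```

```text
clock: 26.38
tool_pos: [0.6358, -0.0076, 0.1417]
orientation: [180.0, 0.0, -171.1]
force: [-0.2, 0.3, -2.7]
opening: 0.0154
gripper_force: 30.0
shift [0.1419 0.1594 0.0017] turn 18.87 |d| 0.213 clock 26.38 at [ 0.6358 -0.0076  0.1417] [ 1.7997e+02  4.0000e-02 -1.7113e+02]
```

```bash
python3 drive.py '[[0.02,0.023,0,4,0],[0.05,0.056,0,8,0],[0.08,0.09,0,12,0],[0.11,0.124,0,16,0],[0.13,0.146,0,18.9,0],[0.142,0.159,0,18.9,0],[0.142,0.159,0,18.9,0],[0.142,0.159,0,18.9,0]]'|head -2;  python3 drive.py '[[0,0,0.03,0,0],[0,0,0.06,0,0],[0,0,0.078,0,0],[0,0,0.078,0,0],[0,0,0.078,0,0]]';python3 drive.py '[[0,0,0.003,0,0],[0,0,0.003,0,0],[0,0,0.003,0,0]]'; python3 drive.py '[[0,0,0.003,0,0],[0,0,0.003,0,0],[0,0,0.003,0,0]]'
```

```text
clock: 27.38
tool_pos: [0.4713, 0.1273, 0.1411]
clock: 28.0
tool_pos: [0.4719, 0.1275, 0.064]
orientation: [180.0, 0.0, 170.0]
force: [0.2, 0.5, -2.1]
opening: 0.0158
gripper_force: 30.0
clock: 28.38
tool_pos: [0.4713, 0.1277, 0.0609]
orientation: [180.0, 0.0, 170.0]
force: [-0.4, 0.4, -2.3]
opening: 0.0153
gripper_force: 30.0
clock: 28.75
tool_pos: [0.4711, 0.1275, 0.0575]
orientation: [-180.0, -0.0, 170.0]
force: [0.4, -1.3, -2.3]
opening: 0.0153
gripper_force: 30.0
```

```bash
python3 drive.py '[[0,0,0.0015,0,0],[0,0,0.0015,0,0]]'; python3 drive.py '[[0,0,0.001,0,0],[0,0,0.001,0,0]]'|grep force
```

```text
clock: 29.0
tool_pos: [0.471, 0.1275, 0.0567]
orientation: [-180.0, 0.0, 170.0]
force: [-3.7, -0.2, 7.3]
opening: 0.0152
gripper_force: 30.0
force: [-9.3, 1.2, 16.4]
gripper_force: 30.0
```

```bash
python3 drive.py '[[0,0,-0.002,0,0],[0,0,-0.002,0,0],[0,0,-0.002,0,0.02],[0,0,-0.002,0,0.04],[0,0,-0.002,0,0.04],[0,0,-0.002,0,0.04]]'; python3 drive.py '[[0,0,0,0,0.04],[0,0,-0.02,0,0.04],[0,0,-0.06,0,0.04],[0,0,-0.11,0,0.04],[0,0,-0.11,0,0.04]]'; python3 go.py .431 -.1435 .16 183.5
```

```text
clock: 30.0
tool_pos: [0.4712, 0.1275, 0.0571]
orientation: [180.0, 0.0, 170.0]
force: [-0.2, -0.1, 0.1]
opening: 0.0389
gripper_force: 0.0
clock: 30.62
tool_pos: [0.4732, 0.1287, 0.171]
orientation: [179.7, 0.3, 170.0]
force: [-0.9, -0.1, -0.6]
opening: 0.0398
gripper_force: 0.0
shift [-0.0055 -0.2755  0.0097] turn -13.48 |d| 0.276 clock 30.62 at [0.4732 0.1287 0.171 ] [179.71   0.33 170.02]
```

```bash
python3 drive.py '[[-0.001,-0.06,0,-3,0.04],[-0.002,-0.12,0,-6,0.04],[-0.003,-0.18,0,-9,0.04],[-0.004,-0.24,0,-12,0.04],[-0.0055,-0.2755,0.01,-13.5,0.04],[-0.0055,-0.2755,0.01,-13.5,0.04],[-0.0055,-0.2755,0.01,-13.5,0.04]]'; python3 - <<'E'
from fit import *
sn={}
for n in("top","side"):
    s=imaging.snapshot(n);np.savez(n+"3.npz",**s);sn[n]=s
G={"blue":(.5955,-.1305,np.radians(-23.8)),"yellow":(.597,.1615,np.radians(-12)),"red":(.429,-.1435,np.radians(3.5))}
L=[]
for c in G: L+=lines(TG,G[c],col=(255,0,255))
y=np.radians(170);k=T((0,0,y),[[.042,.04,0]])[0]
L+=lines(SQ,(.470-k[0],.1275-k[1],y),.003,(0,255,255))
crop(sn["top"],170,150,375,250,3.9,"pics/a.png",L);crop(sn["side"],185,115,355,300,2.1,"pics/b.png",L)
A=cv2.imread("pics/a.png");B=cv2.imread("pics/b.png")
C=np.zeros((600,800,3),np.uint8);C[:390,:A.shape[1]]=A[:390,:800];C[390:,:400]=cv2.resize(B,(400,435))[110:320]
cv2.imwrite("pics/sq_placed.png",C)
E
```

```text
clock: 31.5
tool_pos: [0.4285, -0.1447, 0.1567]
orientation: [180.0, -0.0, -176.6]
force: [0.3, 0.4, 0.2]
opening: 0.0399
gripper_force: 0.0
```

View pics/sq_placed.png

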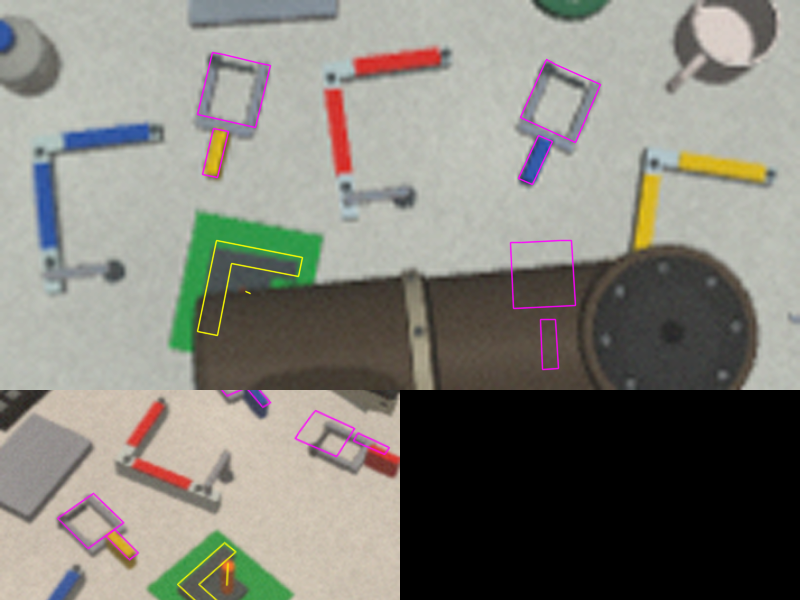

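The square sits flat on its mat. The red tag has been knocked aside: in the side view it lies about 45 mm from its outline. I'll do the yellow tag first.

```bash
python3 go.py .598 .1615 .16 168; python3 - <<'E'
from fit import *
for n in ("side0","side3"):
    s=load(n+".npz")
    for q in comps(s,"red",(300,160,375,230)): print(n,len(q),q.mean(0).round(1),unproj(s,q.mean(0),.025).round(4))
E
```

```text
shift [-0.1876  0.2946 -0.0029] turn 15.52 |d| 0.349 clock 31.6 at [ 0.4289 -0.1441  0.1571] [ 1.8000e+02  1.0000e-02 -1.7648e+02]
side0 119 [341.6 186.4] [[ 0.429  -0.1413  0.025 ]]
side3 122 [347.  191.1] [[ 0.4069 -0.1347  0.025 ]]
```

```bash
python3 drive.py '[[-0.031,0.05,0,5,0.04],[-0.062,0.1,0,8,0.04],[-0.094,0.15,0,11,0.04],[-0.126,0.2,0,14,0.04],[-0.158,0.25,0,15.5,0.04],[-0.18,0.283,0,15.5,0.04],[-0.1876,0.2946,0,15.5,0.04],[-0.1876,0.2946,0,15.5,0.04]]'; python3 - <<'E'
from fit import *
s=imaging.snapshot("top");np.savez("top4.npz",**s)
for c in("blue","red"):
    for q in comps(s,c,(285,180,330,260)): print(c,len(q),q.mean(0).round(1),unproj(s,q.mean(0),.034).round(4))
crop(s,285,175,345,255,7,"pics/t4.png")
E
python3 go.py .598 .1615 .03 168
```

```text
clock: 32.6
tool_pos: [0.5977, 0.162, 0.1566]
orientation: [-180.0, -0.0, 168.1]
force: [0.3, -0.3, -0.4]
opening: 0.04
gripper_force: 0.0
blue 42 [307.  190.8] [[ 0.5945 -0.1312  0.034 ]]
red 49 [308.6 244.6] [[ 0.405  -0.1373  0.034 ]]
shift [-0.0007  0.0007  0.1268] turn 0.04 |d| 0.127 clock 32.65 at [0.5973 0.161  0.1568] [-1.7997e+02 -4.0000e-02  1.6804e+02]
```

View pics/t4.png

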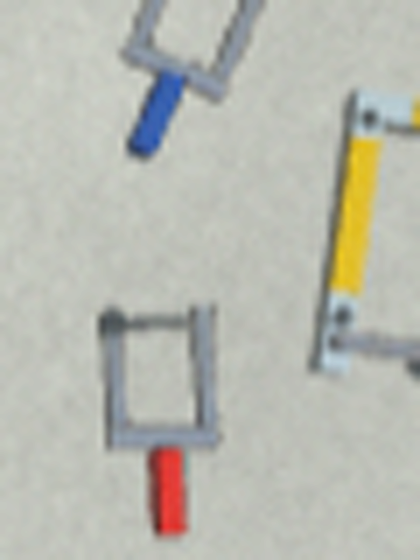

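The red tag's rib is now at crop (169,491) and its prong tips centre on (157,308). Blue is unmoved. Now I grasp the yellow tag.

```bash
python3 drive.py '[[-0.001,0.001,0.04,0,0.04],[-0.001,0.001,0.08,0,0.04],[-0.001,0.001,0.115,0,0.04],[-0.001,0.001,0.127,0,0.04],[-0.001,0.001,0.127,0,0.04],[-0.001,0.001,0.127,0,0],[-0.001,0.001,0.127,0,0],[-0.001,0.001,0.127,0,0]]'; python3 drive.py '[[0,0,0,0,0],[0,0,0,0,0],[0,0,-0.01,0,0],[0,0,-0.04,0,0],[0,0,-0.08,0,0],[0,0,-0.1,0,0],[0,0,-0.1,0,0]]'; python3 - <<'E'
from fit import *
s=load("top4.npz");o=lambda u:(np.array(u)/7+[285,175]-.5)
R=unproj(s,o((169,491)),.034)[0];H=unproj(s,o((157,308)),.014)[0];d=H-R
print("red tag",R.round(4),np.hypot(*d[:2]),np.degrees(np.arctan2(d[1],d[0])))
E
python3 fr.py yellow .225 .045 .13
```

```text
clock: 33.65
tool_pos: [0.5996, 0.1617, 0.031]
orientation: [179.9, 0.1, 168.0]
force: [-0.4, -0.7, 1.5]
opening: 0.0156
gripper_force: 0.5
clock: 34.52
tool_pos: [0.6001, 0.162, 0.1322]
orientation: [179.9, 0.2, 168.0]
force: [0.2, -0.2, -2.4]
opening: 0.0138
gripper_force: 30.0
red tag [ 0.4049 -0.1376  0.034 ] 0.09256463065454851 2.5031161730532845
[ 0.3673 -0.2587  0.13  ] shift [ 0.1401 -0.46    0.0007] turn -3.51 |d| 0.481 clock 34.52 at [0.6001 0.162  0.1322] [1.7985e+02 1.5000e-01 1.6799e+02]
```

```bash
python3 drive.py '[[0.009,-0.03,0,-1,0],[0.026,-0.085,0,-2,0],[0.043,-0.14,0,-3,0],[0.06,-0.195,0,-3.5,0],[0.077,-0.25,0,-3.5,0],[0.094,-0.305,0,-3.5,0],[0.11,-0.36,0,-3.5,0],[0.127,-0.415,0,-3.5,0]]' | head -2; python3 fr.py yellow .235 .045 .13
```

```text
clock: 35.52
tool_pos: [0.387, -0.2192, 0.1295]
[ 0.3574 -0.2573  0.13  ] shift [ 0.0236 -0.0421 -0.0005] turn 0.01 |d| 0.048 clock 35.52 at [ 0.387  -0.2192  0.1295] [ 1.7999e+02 -5.0000e-02  1.7151e+02]
```

```bash
python3 drive.py '[[0.0236,-0.042,0,0,0],[0.0236,-0.042,0,0,0],[0.0236,-0.042,0.03,0,0],[0.0236,-0.042,0.06,0,0],[0.0236,-0.042,0.085,0,0],[0.0236,-0.042,0.096,0,0],[0.0236,-0.042,0.096,0,0],[0.0236,-0.042,0.096,0,0]]'; python3 fr.py yellow .235 .045 .032; python3 - <<'E'
from fit import *
s=imaging.snapshot("side");np.savez("side5.npz",**s);p=status.get_obs()["tool_pos"]
crop(s,290,115,390,205,6,"pics/y5.png",lines(FR,(.5945,-.2473,np.radians(171.5)))+lines(TG,(p[0]-.002,p[1],np.radians(-8.5)),.002,(255,0,255)))
E
```

```text
clock: 36.52
tool_pos: [0.3597, -0.256, 0.0347]
orientation: [-180.0, 0.1, 171.5]
force: [1.0, -0.4, -1.2]
opening: 0.014
gripper_force: 30.0
[ 0.3574 -0.2573  0.032 ] shift [ 0.0021 -0.0016  0.0027] turn 0.02 |d| 0.004 clock 36.52 at [ 0.3597 -0.256   0.0347] [-1.7999e+02  6.0000e-02  1.7152e+02]
```

View pics/y5.png

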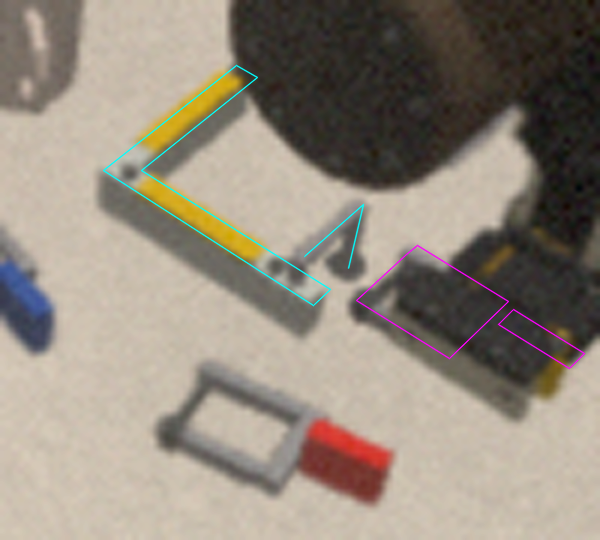

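```bash
python3 drive.py '[[0,-0.0015,0.002,0,0],[-0.02,-0.0015,0.002,0,0],[-0.03,-0.0015,0.002,0,0],[-0.04,-0.0015,0.002,0,0],[-0.045,-0.0015,0.002,0,0]]'; python3 drive.py '[[-0.008,0,0,0,0],[-0.014,0,0,0,0],[-0.018,0,0,0,0],[-0.02,0,0,0,0]]';python3 drive.py '[[-0.004,0,0,0,0],[-0.008,0,0,0,0],[-0.008,0,0,0,0]]'; python3 fr.py yellow .157 .045 .032
```

```text
clock: 37.2
tool_pos: [0.4031, -0.2641, 0.0318]
orientation: [180.0, -0.1, 171.5]
force: [-1.3, 1.4, -1.5]
opening: 0.014
gripper_force: 30.0
clock: 37.7
tool_pos: [0.424, -0.2673, 0.0323]
orientation: [-180.0, 0.1, 171.5]
force: [0.3, -0.4, -1.2]
opening: 0.0137
gripper_force: 30.0
clock: 38.08
tool_pos: [0.4314, -0.2684, 0.0321]
orientation: [-180.0, 0.0, 171.5]
force: [0.5, 0.0, -0.3]
opening: 0.014
gripper_force: 30.0
[ 0.4346 -0.2688  0.032 ] shift [-0.0032  0.0001  0.0001] turn -0.02 |d| 0.003 clock 38.08 at [ 0.4314 -0.2684  0.0321] [-1.8000e+02  2.0000e-02  1.7148e+02]
```

```bash
for i in 1; do python3 drive.py '[[-0.002,0,0,0,0],[-0.004,0,0,0,0],[-0.004,0,0,0,0]]'|egrep "tool|force"; python3 drive.py '[[-0.001,0,0,0,0],[-0.002,0,0,0,0],[-0.002,0,0,0,0]]'|egrep "tool|force"; python3 drive.py '[[-0.001,0,0,0,0],[-0.002,0,0,0,0],[-0.002,0,0,0,0]]'|egrep "tool|force"; done
```

```text
tool_pos: [0.4351, -0.2689, 0.032]
force: [0.1, -0.2, -3.0]
gripper_force: 30.0
tool_pos: [0.436, -0.2691, 0.0318]
force: [-2.6, -0.1, -0.1]
gripper_force: 30.0
tool_pos: [0.4362, -0.2691, 0.0314]
force: [-8.1, 1.5, 2.8]
gripper_force: 30.0
```

```bash
python3 drive.py '[[0.003,0,0,0,0],[0.005,0,0,0,0],[0.005,0,0,0,0],[0.005,0,0,0,0.04],[0.005,0,0,0,0.04],[0.005,0,0,0,0.04],[0.005,0,0,0,0.04]]'; python3 drive.py '[[0,0,-0.01,0,0.04],[0,0,-0.05,0,0.04],[0,0,-0.1,0,0.04],[0,0,-0.13,0,0.04],[0,0,-0.13,0,0.04]]'; python3 go.py .5975 -.1305 .16 156.2;  python3 go.py .4075 -.1376 .16 182.5; python3 fr.py yellow .157 .045 .032
```

```text
clock: 40.08
tool_pos: [0.4341, -0.2688, 0.0321]
orientation: [-180.0, 0.0, 171.5]
force: [-0.4, 0.8, 0.3]
opening: 0.0398
gripper_force: 0.0
clock: 40.7
tool_pos: [0.4355, -0.2692, 0.1655]
orientation: [-180.0, 0.4, 171.5]
force: [0.5, -0.4, -0.1]
opening: 0.0398
gripper_force: 0.0
shift [-0.1397  0.1611  0.0062] turn 15.3 |d| 0.213 clock 40.7 at [ 0.4355 -0.2692  0.1655] [-179.96    0.35  171.5 ]
shift [0.0472 0.126  0.0051] turn -11.0 |d| 0.135 clock 40.7 at [ 0.4355 -0.2692  0.1655] [-179.96    0.35  171.5 ]
[ 0.4346 -0.2688  0.032 ] shift [0.0018 0.0003 0.1335] turn 0.0 |d| 0.134 clock 40.7 at [ 0.4355 -0.2692  0.1655] [-179.96    0.35  171.5 ]
```

```bash
python3 - <<'E'
from fit import *
s=imaging.snapshot("top");np.savez("top6.npz",**s);s2=imaging.snapshot("side")
for c in("blue","red"):
    for q in comps(s,c,(285,180,330,260)): print("top",c,len(q),q.mean(0).round(1))
    for q in comps(s2,c,(280,150,375,230)): print("side",c,len(q),q.mean(0).round(1))
E
python3 drive.py '[[-0.035,0.04,0,5,0.04],[-0.07,0.08,0,10,0.04],[-0.105,0.12,0,13,0.04],[-0.13,0.15,0,15.3,0.04],[-0.139,0.161,0.005,15.3,0.04],[-0.139,0.161,0.005,15.3,0.04],[-0.139,0.161,0.005,15.3,0.04]]'|head -3; python3 go.py .5975 -.1305 .03 156.2; python3 - <<'E'
from fit import *
s=imaging.snapshot("top");np.savez("top6.npz",**s)
crop(s,285,180,345,260,7,"pics/t6.png",lines(TG,(.599-.0025+0*.1,.1615,0))[:0])
E
```

```text
top blue 42 [307.  190.7]
side blue 31 [293.5 163.1]
side red 124 [347. 191.]
clock: 41.68
tool_pos: [0.5942, -0.1307, 0.1565]
orientation: [-180.0, -0.1, 156.2]
shift [-0.0031  0.0016  0.1265] turn -0.04 |d| 0.126 clock 41.67 at [ 0.5942 -0.1307  0.1565] [-1.7996e+02 -8.0000e-02  1.5616e+02]
```

```bash
python3 drive.py '[[-0.003,0.001,0.04,0,0.04],[-0.003,0.001,0.08,0,0.04],[-0.003,0.001,0.115,0,0.04],[-0.003,0.001,0.1265,0,0.04],[-0.003,0.001,0.1265,0,0.04],[-0.003,0.001,0.1265,0,0],[-0.003,0.001,0.1265,0,0],[-0.003,0.001,0.1265,0,0]]'; python3 drive.py '[[0,0,0,0,0],[0,0,0,0,0],[0,0,-0.01,0,0],[0,0,-0.04,0,0],[0,0,-0.08,0,0],[0,0,-0.1,0,0],[0,0,-0.1,0,0]]'; python3 fr.py blue .235 .045 .13
```

```text
clock: 42.72
tool_pos: [0.5988, -0.1304, 0.0315]
orientation: [180.0, 0.1, 156.2]
force: [0.7, -1.5, 1.5]
opening: 0.0157
gripper_force: 0.5
clock: 43.6
tool_pos: [0.5994, -0.1302, 0.1326]
orientation: [179.9, 0.2, 156.2]
force: [0.7, -0.4, -1.1]
opening: 0.0139
gripper_force: 29.9
[0.373  0.2387 0.13  ] shift [0.3561 0.2462 0.0019] turn -31.81 |d| 0.433 clock 43.6 at [ 0.5994 -0.1302  0.1326] [179.9    0.19 156.19]
```

```bash
python3 drive.py '[[0.024,0.017,0,-3,0],[0.068,0.047,0,-8,0],[0.112,0.077,0,-13,0],[0.156,0.107,0,-18,0],[0.2,0.138,0,-23,0],[0.244,0.168,0,-28,0],[0.288,0.199,0,-31.8,0],[0.32,0.221,0,-31.8,0]]' | head -3; python3 fr.py blue .235 .045 .035
```

```text
clock: 44.6
tool_pos: [0.3932, 0.2021, 0.1298]
orientation: [-180.0, -0.1, -171.9]
[0.373  0.2387 0.035 ] shift [0.0147 0.0391 0.0948] turn 0.1 |d| 0.104 clock 44.6 at [0.3932 0.2021 0.1298] [-1.7997e+02 -6.0000e-02 -1.7190e+02]
```

```bash
python3 drive.py '[[0.0147,0.039,0,0,0],[0.0147,0.039,0,0,0],[0.0147,0.039,0.03,0,0],[0.0147,0.039,0.06,0,0],[0.0147,0.039,0.085,0,0],[0.0147,0.039,0.0965,0,0],[0.0147,0.039,0.0965,0,0],[0.0147,0.039,0.0965,0,0]]'; python3 fr.py blue .235 .045 .032; python3 - <<'E'
from fit import *
A=[]
s=imaging.snapshot("side");p=status.get_obs()["tool_pos"]
crop(s,185,220,305,320,6.5,"pics/b5.png",lines(FR,(.5975,.316,np.radians(188)))+lines(TG,(p[0]-.002,p[1],np.radians(8)),.002,(255,0,255)))
E
```

```text
clock: 45.6
tool_pos: [0.3753, 0.2378, 0.0347]
orientation: [180.0, 0.0, -172.0]
force: [-0.0, 0.4, -0.7]
opening: 0.0137
gripper_force: 29.9
[0.373  0.2387 0.032 ] shift [0.0021 0.0012 0.0027] turn -0.02 |d| 0.004 clock 45.6 at [0.3753 0.2378 0.0347] [ 1.7997e+02  3.0000e-02 -1.7202e+02]
```

View pics/b5.png

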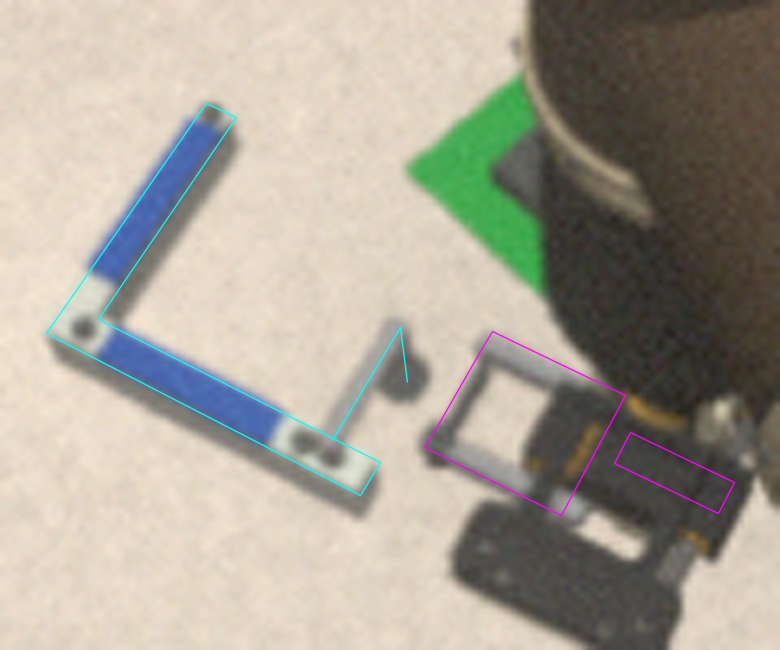

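Aligned: the eye foot at (408,375) lies on the tag's centreline. Now the push.

```bash
python3 drive.py '[[0,0.001,0.002,0,0],[-0.02,0.001,0.002,0,0],[-0.03,0.001,0.002,0,0],[-0.04,0.001,0.002,0,0],[-0.045,0.001,0.002,0,0]]'; python3 drive.py '[[-0.008,0,0,0,0],[-0.014,0,0,0,0],[-0.018,0,0,0,0],[-0.02,0,0,0,0]]'|egrep "tool|force";python3 drive.py '[[-0.004,0,0,0,0],[-0.008,0,0,0,0],[-0.008,0,0,0,0]]'|egrep "tool|force"; python3 fr.py blue .157 .045 .032;python3 drive.py '[[-0.002,0,0,0,0],[-0.003,0,0,0,0],[-0.003,0,0,0,0]]'|egrep "tool|force"; python3 drive.py '[[-0.001,0,0,0,0],[-0.0015,0,0,0,0],[-0.0015,0,0,0,0]]'|egrep "tool|force"
```

```text
clock: 46.28
tool_pos: [0.4196, 0.2448, 0.0319]
orientation: [-180.0, -0.0, -172.0]
force: [-2.9, -0.1, -1.3]
opening: 0.0138
gripper_force: 30.0
tool_pos: [0.4397, 0.2478, 0.0322]
force: [-0.6, 0.3, -1.9]
gripper_force: 29.9
tool_pos: [0.4474, 0.2487, 0.032]
force: [-0.6, 0.5, -0.4]
gripper_force: 29.9
[0.4503 0.2496 0.032 ] shift [-0.003   0.0005  0.    ] turn -0.03 |d| 0.003 clock 47.15 at [0.4474 0.2487 0.032 ] [ 1.8000e+02  1.0000e-02 -1.7203e+02]
tool_pos: [0.4501, 0.2491, 0.0321]
force: [0.2, 0.8, -1.5]
gripper_force: 29.9
tool_pos: [0.4514, 0.2492, 0.032]
force: [-1.8, -0.2, -1.3]
gripper_force: 29.9
```

```bash
python3 drive.py '[[-0.001,0,0,0,0],[-0.002,0,0,0,0],[-0.002,0,0,0,0]]'|egrep "tool|force"; python3 drive.py '[[-0.001,0,0,0,0],[-0.002,0,0,0,0],[-0.002,0,0,0,0]]'|egrep "tool|force"
```

```text
tool_pos: [0.4517, 0.2489, 0.0317]
force: [-10.7, 2.5, 4.5]
gripper_force: 30.0
tool_pos: [0.4521, 0.2486, 0.0315]
force: [-19.9, 3.8, 9.1]
gripper_force: 30.0
```

```bash
python3 drive.py '[[0.004,0,0,0,0],[0.0065,0,0,0,0],[0.0065,0,0,0,0],[0.0065,0,0,0,0.04],[0.0065,0,0,0,0.04],[0.0065,0,0,0,0.04],[0.0065,0,0,0,0.04]]'; python3 drive.py '[[0,0,-0.01,0,0.04],[0,0,-0.05,0,0.04],[0,0,-0.1,0,0.04],[0,0,-0.13,0,0.04],[0,0,-0.13,0,0.04]]'|head -2;  python3 - <<'E'
from fit import *
s=imaging.snapshot("top");np.savez("top7.npz",**s)
for q in comps(s,"red",(285,210,330,260)): print("top",len(q),q.mean(0).round(1))
E
python3 go.py .4075 -.1376 .16 182.5
```

```text
clock: 49.52
tool_pos: [0.4492, 0.249, 0.0321]
orientation: [180.0, 0.0, -172.0]
force: [0.1, 0.8, -0.2]
opening: 0.0396
gripper_force: 0.0
clock: 50.15
tool_pos: [0.4502, 0.2501, 0.1655]
top 49 [308.6 244.6]
shift [ 0.0953 -0.3775  0.0027] turn 5.48 |d| 0.389 clock 50.2 at [0.4494 0.2494 0.1638] [ 1.7987e+02  1.4000e-01 -1.7202e+02]
```

```bash
python3 drive.py '[[0.014,-0.055,0,1,0.04],[0.028,-0.11,0,2,0.04],[0.042,-0.165,0,3,0.04],[0.056,-0.22,0,4,0.04],[0.07,-0.275,0,5,0.04],[0.084,-0.33,0,5.5,0.04],[0.095,-0.3775,0,5.5,0.04],[0.095,-0.3775,0,5.5,0.04]]'|head -3; python3 go.py .4075 -.1376 .031 182.5
```

```text
clock: 51.2
tool_pos: [0.4059, -0.1407, 0.1611]
orientation: [-180.0, -0.1, -177.8]
shift [-0.002   0.003   0.1301] turn -0.3 |d| 0.13 clock 51.2 at [ 0.4059 -0.1407  0.1611] [-1.7999e+02 -1.4000e-01 -1.7780e+02]
```

```bash
python3 - <<'E'
from fit import *
s=imaging.snapshot("side");np.savez("side8.npz",**s)
for q in comps(s,"red",(280,150,375,230)): print("side red",len(q),q.mean(0).round(1))
for c in("blue","yellow"):
  for q in comps(s,c,(185,115,384,320)): print(c,len(q),q.mean(0).round(1))
E
```

```text
side red 126 [346.9 191.2]
blue 118 [208.4 250.4]
blue 140 [213.9 279. ]
blue 68 [259.7 280. ]
yellow 64 [319.5 134.7]
yellow 93 [322.2 150.7]
```

```bash
python3 drive.py '[[-0.002,0.003,0.04,0,0.04],[-0.002,0.003,0.08,0,0.04],[-0.002,0.003,0.115,0,0.04],[-0.002,0.003,0.13,0,0.04],[-0.002,0.003,0.13,0,0.04],[-0.002,0.003,0.13,0,0],[-0.002,0.003,0.13,0,0],[-0.002,0.003,0.13,0,0]]'; python3 drive.py '[[0,0,0,0,0],[0,0,0,0,0],[0,0,-0.01,0,0],[0,0,-0.04,0,0],[0,0,-0.08,0,0],[0,0,-0.1,0,0],[0,0,-0.1,0,0]]'; python3 fr.py red .235 .045 .035
```

```text
clock: 52.25
tool_pos: [0.4098, -0.1349, 0.0328]
orientation: [180.0, 0.1, -177.5]
force: [0.9, -1.7, 0.9]
opening: 0.0158
gripper_force: 0.6
clock: 53.12
tool_pos: [0.4101, -0.1349, 0.1339]
orientation: [180.0, 0.2, -177.5]
force: [0.7, 0.8, -1.7]
opening: 0.0136
gripper_force: 29.9
[ 0.4478 -0.0314  0.035 ] shift [-0.0417  0.1017  0.0991] turn -6.43 |d| 0.148 clock 53.12 at [ 0.4101 -0.1349  0.1339] [ 179.98    0.22 -177.53]
```

```bash
python3 drive.py '[[-0.015,0.035,0,-2,0],[-0.03,0.075,0,-5,0],[-0.0417,0.1017,0,-6.4,0],[-0.0417,0.1017,0,-6.4,0],[-0.0417,0.1017,0.04,-6.4,0],[-0.0417,0.1017,0.08,-6.4,0],[-0.0417,0.1017,0.099,-6.4,0],[-0.0417,0.1017,0.099,-6.4,0]]'; python3 fr.py red .235 .045 .033
```

```text
clock: 54.12
tool_pos: [0.4449, -0.0326, 0.0313]
orientation: [-180.0, -0.2, -171.2]
force: [0.9, -0.5, -1.7]
opening: 0.0142
gripper_force: 30.0
[ 0.4478 -0.0314  0.033 ] shift [-0.003   0.0007 -0.0017] turn -0.07 |d| 0.004 clock 54.12 at [ 0.4449 -0.0326  0.0313] [-179.96   -0.24 -171.17]
```

```bash
python3 drive.py '[[0,0,0,0,0],[0,0,0,0,0]]'|egrep "tool|force"; python3 fr.py red .235 .045 .033; python3 drive.py '[[0,0.001,-0.0005,0,0],[-0.02,0.001,-0.0005,0,0],[-0.03,0.001,-0.0005,0,0],[-0.04,0.001,-0.0005,0,0],[-0.045,0.001,-0.0005,0,0]]'|egrep "tool|force"; python3 drive.py '[[-0.008,0,0,0,0],[-0.014,0,0,0,0],[-0.018,0,0,0,0],[-0.02,0,0,0,0]]'|egrep "tool|force";python3 drive.py '[[-0.004,0,0,0,0],[-0.006,0,0,0,0],[-0.006,0,0,0,0]]'|egrep "tool|force"; python3 fr.py red .157 .045 .032
```

```text
tool_pos: [0.4465, -0.0317, 0.0333]
force: [0.2, 0.6, -1.1]
gripper_force: 30.0
[ 0.4478 -0.0314  0.033 ] shift [-0.0013  0.0001  0.0003] turn -0.04 |d| 0.001 clock 54.38 at [ 0.4465 -0.0317  0.0333] [ 1.7999e+02  2.0000e-02 -1.7114e+02]
tool_pos: [0.4904, -0.0238, 0.0332]
force: [-2.1, -1.0, -1.4]
gripper_force: 30.0
tool_pos: [0.511, -0.0204, 0.0336]
force: [-2.1, 0.4, -1.6]
gripper_force: 30.0
tool_pos: [0.5172, -0.0195, 0.0338]
force: [0.1, 0.7, -1.6]
gripper_force: 30.0
[ 0.5249 -0.0193  0.032 ] shift [-0.0076 -0.001   0.0018] turn -0.01 |d| 0.008 clock 55.88 at [ 0.5172 -0.0195  0.0338] [-1.8000e+02  5.0000e-02 -1.7111e+02]
```

```bash
python3 drive.py '[[-0.003,0,0,0,0],[-0.006,0,0,0,0],[-0.007,0,0,0,0],[-0.007,0,0,0,0]]'|egrep "tool|force"; python3 drive.py '[[-0.0015,0,0,0,0],[-0.003,0,0,0,0],[-0.003,0,0,0,0]]'|egrep "tool|force"; python3 drive.py '[[-0.001,0,0,0,0],[-0.002,0,0,0,0],[-0.002,0,0,0,0]]'|egrep "tool|force"
```

```text
tool_pos: [0.5235, -0.0185, 0.0335]
force: [0.8, -0.3, -1.0]
gripper_force: 30.0
tool_pos: [0.5266, -0.018, 0.0336]
force: [0.1, -0.3, -1.9]
gripper_force: 30.0
tool_pos: [0.5285, -0.0177, 0.0336]
force: [-0.1, 0.3, -0.9]
gripper_force: 30.0
```

```bash
python3 drive.py '[[-0.001,0,0,0,0],[-0.002,0,0,0,0],[-0.002,0,0,0,0]]'|egrep "tool|force"; python3 drive.py '[[-0.001,0,0,0,0],[-0.002,0,0,0,0],[-0.002,0,0,0,0]]'|egrep "tool|force"
```

```text
tool_pos: [0.5305, -0.0174, 0.0336]
force: [-0.2, 0.4, -1.2]
gripper_force: 30.0
tool_pos: [0.5309, -0.0176, 0.0332]
force: [-5.4, 0.6, 1.0]
gripper_force: 30.0
```

Crown contact at 0.531. I back off 3 mm, release, retreat and check.

```bash
python3 drive.py '[[0.003,0,0,0,0],[0.0045,0,0.001,0,0],[0.0045,0,0.001,0,0],[0.0045,0,0.001,0,0.04],[0.0045,0,0.001,0,0.04],[0.0045,0,0.001,0,0.04],[0.0045,0,0.001,0,0.04]]'; python3 drive.py '[[0,0,-0.01,0,0.04],[0,0,-0.05,0,0.04],[0,0,-0.1,0,0.04],[0,0,-0.15,0,0.04],[0,0,-0.15,0,0.04]]'|head -2; python3 go.py .29 -.5 .25 182
```

```text
clock: 58.75
tool_pos: [0.528, -0.0178, 0.0326]
orientation: [180.0, 0.0, -171.1]
force: [0.2, 0.2, -0.4]
opening: 0.0397
gripper_force: 0.0
clock: 59.38
tool_pos: [0.5303, -0.0174, 0.1877]
shift [ 0.3117 -0.4395 -0.0654] turn 6.92 |d| 0.543 clock 59.38 at [ 0.5303 -0.0174  0.1877] [ 179.96    0.51 -171.08]
```

```bash
python3 drive.py '[[0.035,-0.05,-0.02,0,0.04],[0.07,-0.1,-0.04,0,0.04],[0.105,-0.15,-0.06,0,0.04],[0.14,-0.2,-0.06,0,0.04],[0.175,-0.25,-0.06,0,0.04],[0.21,-0.3,-0.06,0,0.04],[0.245,-0.345,-0.06,0,0.04],[0.28,-0.395,-0.06,0,0.04]]'|head -2; python3 drive.py '[[0.03,-0.044,0,0,0.04],[0.03,-0.044,0,0,0.04],[0.03,-0.044,0,0,0.04]]'|head -2; python3 - <<'E'
from fit import *
a=imaging.snapshot("top");b=imaging.snapshot("side");np.savez("top9.npz",**a);np.savez("side9.npz",**b)
crop(a,170,150,375,250,3.9,"pics/top9.png")
crop(b,185,115,355,300,3.2,"pics/side9.png")
E
```

```text
clock: 60.38
tool_pos: [0.3108, -0.4526, 0.2425]
clock: 60.75
tool_pos: [0.2889, -0.4992, 0.242]
```

View pics/top9.png

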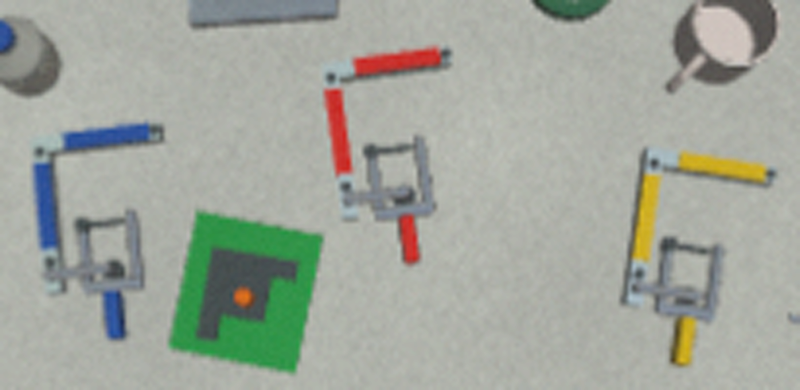

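View pics/side9.png

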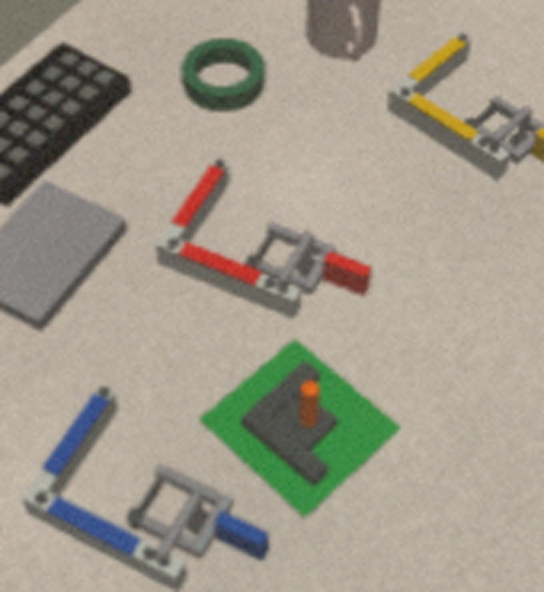

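All three tags have the eye bar inside the hook and the gate drawn across the mouth: blue near (110,268), red (403,193) and yellow (688,295) in the top crop. The square's knob at (243,296) is over the mat's middle.

```bash
python3 -c "
from plant import ctrl, imaging, status
print(ctrl.close_job())"
```

```text
the job is handed in; nothing more can be done
None
```

The job is handed in at about 61 s: the square was pressed into the blue, yellow and red corners in that order (forces steady on both bars), then set on its mat, and all three tags are on the eyes of their colour with gates shut in the last pictures; `close_job()` gave no verdict.

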